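# Cover two elbow joints from a stack of interleaved cover plates

## Robot

A 7-joint arm with a two-finger parallel gripper is mounted at the origin on the work surface. World frame = base frame: x ahead of the robot, y to its left, z up, the work surface at z = 0. Lengths are in mm, angles in rad, forces in N, time in s.
With the tool pointing down it reaches from about 425 to 950 mm from the base axis. Payload 4.7 kg.
Tool frame: the origin (TCP) lies on the centre line of the jaws, within the pads' length; the fingertips stand 22 mm ahead of it and the grasp point (between the pads) lies 3 mm ahead of it; z points along the fingers, y is the direction in which the jaws open and shut (so a half turn about z gives the same grasp; the last joint's range is limited). The gripper opens to 85 mm and grips with 20 to 120 N. Pads are 22 mm wide; open, the fingers measure 114 mm over their backs; the gripper's body (76 mm by 85 mm) begins 54 mm behind the grasp point. The pads swing forward as they close: fully open they stand 13 mm farther back than shut.
Start: joints at [1.245, 0.469, -0.049, 1.532, 0.024, 1.141, -0.082], TCP at [197.457, -645.49, 253.335] pointing down, gripper open.
Joint ranges: [-2.59, 2.59], [-0.33, 1.99], [-1.39, 1.29], [0.1, 2.45], [-1.04, 4.18], [0.21, 1.99], [-2.66, 2.66]. Speed limits (rad/s): [2.57, 2.57, 3.14, 3.14, 3.14, 3.14, 3.14].

## Interface

Orientations are given as a rotation vector (axis times angle).
In Python, from bench import bot gives the robot as it stands.
- The arm moves only by the tool send_rows, never from a script. Its arguments are lists of equal length, an entry for each row: "slide": the shift along the tool's x, y, z in m, a list of three; "dr": the turn, a rotation vector about the tool's x, y, z in degrees, a list of three; "fingers": the gripper's target within -1 to 1 (fully open at 1, half-way at 0, shut at -1). A call has exactly 5 rows; each row shifts and turns the commanded pose from where the row before left it, along the tool's axes as they then stand; what a row does not reach is not made up. A row lasts 1/12 s, in which the tool goes at most 41.7 mm and 7.16 degrees, less where a joint would pass 70% of its speed; a pose out of reach is approached as far as the arm can. A call is refused whole if a number of a shift passes 0.0417 or a number of a turn 7.16, either way. A call with a gripper value outside its range is refused whole. The fingers move at their own pace and stop on an object; "grip_force" is the grip in N (left out, the last holds). Time passes only in rows, so rows that do not move let the fingers close, or fill a call up. It gives the time, the measured TCP pose, the force and the opening at its end, in the units of the state.
- bot.state(): the state, without advancing time (a new reading comes with each control period).
- bot.grab_frame(name): name is "side" or "top"; returns a dict with "img" (384x512x3 uint8, red, green, blue), "z_map" (384x512 float32, mm along the optical axis (not along the pixel's ray), 0 where there is no reading), "fov_y" (degrees; the focal length in pixels is half the picture's height over the tangent of half this angle, whatever the lens; pixels are square), "cx", "cy" (the principal point, pixels), "world_to_cam" (4x4, takes a point from world to camera coordinates). Camera axes: x right, y down, z forward; pixel columns grow to the right and rows downward; lengths in mm; the calibration is good to about 2 mm. A picture is of the moment at which its call begins.
- bot.close_job(): hands the job in, once; it reports no verdict.
Trained networks look in the newest picture that a camera, given by its name, has taken for a name from the list of things; names that differ only in an ending like _2 or _b are one class to them, and where a whole thing is asked for, a point or a joint stands for the part that bears it (a point fixed in the world has none). Each returns a list of dicts, best first, with "confidence" (0 to 1); they miss things now and then, are a little off and sometimes report something else, mostly with a low value. They report only what shows in the picture. A call takes as long as a camera call. They do not tell look-alikes from the thing itself.
- bot.look_for(name, camera): "uv" ([column, row] in pixels, amid what is visible of it).
- bot.masks_of(name, camera): "pixels" (384x512 bool, what is visible of it) and "uv" ([column, row] in pixels, amid what is visible of it).
The state is a dict: "clock": time; "q": joint angles; "joint_velocities": joint speeds; "joint_torque": joint torques, N m; "tool_pos": TCP position; "orientation": TCP orientation; "contact_force": force on the tool from outside, world axes, zero at the start; "ft_torque": the same for the moment, N m; "gripper_width": finger opening in mm.
Only numpy, scipy, OpenCV 4.12 (cv2) and the standard library are available. Lean on these libraries where they do the work, as an engineer would, in place of code of your own. Each camera call takes 0.05 s, during which the arm holds its last target. There are 200 camera calls.

## Task

Fit an orange cover plate on each of the two open elbow housings, lying flat on the rim between the two dowels and the shoulder, with its flat end to the shoulder. Take the covers singly from the top of the stack, and lay the blue separator board that comes off between them flat in the blue return tray, on the one already there. Leave the rest of the stack and everything else on the bench where it is.

Things in the scene. Friction and masses are not known exactly. Their poses are not given: they have to be found in the camera images.
- cover_a: orange metal cover plate, 10 mm thick, 110 mm long (x), 64 mm wide (y), 0.18 kg: square end (the flat) at +x, half round of 32 mm radius at -x; plain flat faces. Origin at the centre of the 110 x 64 outline on the underside, z up. The topmost thing on the stack; its underside is 50 mm above the table.
- cover_b: orange metal cover plate, 10 mm thick, 110 mm long (x), 64 mm wide (y), 0.18 kg: square end (the flat) at +x, half round of 32 mm radius at -x; plain flat faces. Origin at the centre of the 110 x 64 outline on the underside, z up. Third from the top, below separator_1; underside 32 mm above the table.
- cover_c: orange metal cover plate, 10 mm thick, 110 mm long (x), 64 mm wide (y), 0.18 kg: square end (the flat) at +x, half round of 32 mm radius at -x; plain flat faces. Origin at the centre of the 110 x 64 outline on the underside, z up. The lowest of the stack; stays there.
- separator_1: light blue twin-wall plastic separator board, 116 mm (x) by 60 mm (y) by 8 mm thick, 45 g, stiff. Origin at the centre of the underside, z up. Second from the top, between cover_a and cover_b; underside 42 mm above the table.
- separator_2: light blue twin-wall plastic separator board, 116 mm (x) by 60 mm (y) by 8 mm thick, 45 g, stiff. Origin at the centre of the underside, z up. Between cover_b and cover_c; stays there.
- separator_0: light blue twin-wall plastic separator board, 116 mm (x) by 60 mm (y) by 8 mm thick, 45 g, stiff. Origin at the centre of the underside, z up. Already lying in the return tray.
- cover_a_flat (a point): middle of the flat end of cover_a, at the underside, 55 mm from its origin along +x.
- cover_b_flat (a point): middle of the flat end of cover_b, at the underside, 55 mm from its origin along +x.
- stack_tray: fixed black carrier tray, 160 (x) by 104 (y) by 14 mm, under the stack of three covers with separators between. Each piece lies along the tray's x, flats to +x, up to 3 mm and 6 degrees askew. End stops at both x ends, 60 mm wide, inner faces 136 mm apart, stand 50 mm above the table; the y sides are open. Origin at the centre of its underside.
- joint_1: black elbow housing of a robot arm, fixed in a grey cradle (88 mm wide, up to 32 mm high), opening up, green electronics inside, no cover yet. Its level rim is 70 mm above the table and has a cover's outline: 110 x 64 mm, round end at -x, square end at +x, from which a black tube of 56 mm with an orange collar leads to 145 mm along +x. Origin on the table under the outline's centre.
- joint_2: as joint_1, a second open housing.
- joint_1_seat (a point): centre of the opening of joint_1 at rim height, axes as it: a seated cover has its origin here and its x along this x. At +57.5 mm x an aluminium shoulder, 80 mm wide, rises 8 mm above the rim, top edge bevelled 4 mm. At -47 mm x, +-29 mm y stand two steel dowels, 8 mm thick, 12 mm above the rim, upper half tapered. A cover drops between them with about 2 mm of play.
- joint_2_seat (a point): the same on joint_2.
- finished_joint: the same housing with its orange cover already on (fixed), top 80 mm above the table; shows how a cover sits. The three housings stand side by side in any order.
- return_tray: fixed blue open tray for returned separators, outside 170 mm (x) by 150 mm (y) by 40 mm high, walls and floor 5 mm; separator_0 lies on its floor. Origin at the centre of its underside.
- motor_module: bystander: black and orange drive module, 92 mm diameter, about 80 mm high. Origin at the centre of its underside.
- flared_shell: bystander: black flared shell, open upwards, 132 mm diameter at the rim, 100 mm high. Origin at the centre of its underside.
- driver_board: bystander: green circuit board 85 x 60 mm with parts up to 20 mm high. Origin at the centre of its underside.
- screwdriver: bystander: green-handled screwdriver, 200 mm long, lying on the table.
- threadlock: bystander: small red bottle, 38 mm diameter, 95 mm high. Origin at the centre of its underside.
- yellow_drill: bystander: yellow cordless drill standing on its battery, 190 mm high, 180 mm long. Origin at the centre of its underside.
- teal_driver: bystander: teal cordless driver standing on its battery, 190 mm high, 180 mm long. Origin at the centre of its underside.
There are look-alikes about, which are no part of the job. What is shaped like the separator_0 but purple is not meant.

How it is judged (in metres and radians):
At the end, for the whole second after the job is handed in: A cover on each open housing: within 5 mm of the seat, at most 2 mm above it, flat end to the shoulder within 4 degrees, at rest. separator_1 flat in the return tray on separator_0, within 27 mm (x), 35 mm (y) of its centre. separator_2 and cover_c moved less than 20 mm; separator_0 on the floor ((((horizontal distance between cover_a and joint_1_seat below 0.005 m and x of cover_a_flat in the frame of joint_1_seat above 0.045 m and angle between the x axis of cover_a and the x axis of joint_1_seat, either way round below 0.07 rad and z of cover_a in the frame of joint_1_seat between -0.003 and 0.002 m and angle between cover_a's own z axis and vertical below 0.03 rad and linear speed of cover_a below 0.02 m/s) and (horizontal distance between cover_b and joint_2_seat below 0.005 m and x of cover_b_flat in the frame of joint_2_seat above 0.045 m and angle between the x axis of cover_b and the x axis of joint_2_seat, either way round below 0.07 rad and z of cover_b in the frame of joint_2_seat between -0.003 and 0.002 m and angle between cover_b's own z axis and vertical below 0.03 rad and linear speed of cover_b below 0.02 m/s)) or ((horizontal distance between cover_a and joint_2_seat below 0.005 m and x of cover_a_flat in the frame of joint_2_seat above 0.045 m and angle between the x axis of cover_a and the x axis of joint_2_seat, either way round below 0.07 rad and z of cover_a in the frame of joint_2_seat between -0.003 and 0.002 m and angle between cover_a's own z axis and vertical below 0.03 rad and linear speed of cover_a below 0.02 m/s) and (horizontal distance between cover_b and joint_1_seat below 0.005 m and x of cover_b_flat in the frame of joint_1_seat above 0.045 m and angle between the x axis of cover_b and the x axis of joint_1_seat, either way round below 0.07 rad and z of cover_b in the frame of joint_1_seat between -0.003 and 0.002 m and angle between cover_b's own z axis and vertical below 0.03 rad and linear speed of cover_b below 0.02 m/s))) and x of separator_1 in the frame of return_tray between -0.027 and 0.027 m and y of separator_1 in the frame of return_tray between -0.035 and 0.035 m and height (world z) of separator_1 below 0.018 m and angle between separator_1's own z axis and vertical below 0.08 rad and linear speed of separator_1 below 0.02 m/s and height (world z) of separator_0 below 0.01 m and distance of each of separator_2, cover_c from where it was at the start of the episode below 0.02 m); the robot touches nothing.
It fails at once if a bystander on the bench is pushed more than 25 mm (distance of any of motor_module, flared_shell, driver_board, screwdriver, threadlock, yellow_drill, teal_driver from where it was at the start of the episode above 0.025 m).
It fails at once if a standing bystander is tipped (angle between any of motor_module, flared_shell, driver_board, threadlock, yellow_drill, teal_driver's own z axis and vertical above 0.35 rad).
It fails at once if the rest of the stack (separator_2, cover_c) is dragged more than 25 mm (distance of any of separator_2, cover_c from where it was at the start of the episode above 0.025 m).
It also fails if it takes over 72 s, if anything falls off the work surface, if the arm or the gripper's body presses on something with over 40 N, if the wrist force passes 120 N, or if a joint passes its speed limit or range.

## Working session

There is one attempt and no reset: what is moved stays moved. The work goes in short steps, Python scripts to look and compute and a tool call to move; the robot and the scene stay as the last step left them, time stands still between calls to the robot, and variables do not carry over. Pictures are saved under pics/ and viewed, about 8 in all and at most 12, crops included, and the job is handed in when it is done.

Besides the shell and the picture viewer there is one more tool, called after ">>>" in YAML: its name, and indented under it one key for each argument. send_rows: Moves the arm, as the interface text tells. Its arguments: {"type":"object","properties":{"slide":{"type":"array"},"dr":{"type":"array"},"fingers":{"type":"array"},"grip_force":{"type":"number"}},"required":["slide","dr","fingers"]}

```bash
mkdir -p pics; ls; cat > h.py <<'E'
import numpy as np,cv2
from bench import bot
from scipy.spatial.transform import Rotation as R
def save(f,n): cv2.imwrite('pics/'+n+'.png',f['img'][:,:,::-1])
def pts(f):
    z=f['z_map'];H,W=z.shape;fl=H/2/np.tan(np.radians(f['fov_y'])/2)
    u,v=np.meshgrid(np.arange(W),np.arange(H))
    P=np.stack([(u-f['cx'])/fl*z,(v-f['cy'])/fl*z,z,np.ones_like(z)],-1)
    Q=P@np.linalg.inv(f['world_to_cam']).T
    Q=Q[...,:3];Q[z==0]=np.nan
    return Q
def proj(f,p):
    p=np.asarray(p,float);c=f['world_to_cam']@np.append(p,1);fl=f['img'].shape[0]/2/np.tan(np.radians(f['fov_y'])/2)
    return c[0]/c[2]*fl+f['cx'],c[1]/c[2]*fl+f['cy']
E
python3 - <<'E'
from h import *
s=bot.state();print({k:np.round(v,3) for k,v in s.items()})
ims=[]
for n in('top','side'):
    f=bot.grab_frame(n);save(f,n);np.savez('f_'+n,**f);
    C=np.linalg.inv(f['world_to_cam']);print(n,f['fov_y'],C.round(2).tolist());
    Q=pts(f)
    for k in ('cover_a','separator_1','joint_1','finished_joint','return_tray','stack_tray'):
        for d in bot.masks_of(k,n)[:5]:
            m=d['pixels'];print(k,np.round(d['uv']),round(d['confidence'],2),m.sum(),np.nanmedian(Q[m],0).round(0))
E
```

```text
pics
{'clock': np.float64(0.0), 'q': array([ 1.245,  0.469, -0.049,  1.534,  0.024,  1.141, -0.082]), 'joint_velocities': array([-0.   ,  0.001,  0.   , -0.001,  0.   , -0.   ,  0.   ]), 'joint_torque': array([ 0.0000e+00, -5.1031e+01, -4.6000e-02, -2.3771e+01,  1.1000e-02,
        8.0000e-03,  0.0000e+00]), 'tool_pos': array([ 197.271, -644.96 ,  252.256]), 'orientation': array([-3.105e+00, -4.640e-01,  1.000e-03]), 'contact_force': array([-0.628,  1.095,  0.456]), 'ft_torque': array([-0.042,  0.023, -0.012]), 'gripper_width': np.float64(85.704)}
top 50.31497970448367 [[0.01, -1.0, 0.06, 439.29], [-1.0, -0.01, 0.02, -39.98], [-0.02, -0.06, -1.0, 1742.25], [0.0, 0.0, 0.0, 1.0]]
cover_a [172. 215.] 0.57 412 [450. 344.  61.]
cover_a [129. 186.] 0.55 945 [539. 491. 175.]
separator_1 [394. 246.] 0.85 383 [ 315. -579.    8.]
separator_1 [352. 208.] 0.69 453 [ 476. -399.   13.]
separator_1 [303. 175.] 0.55 913 [ 602. -181.   62.]
joint_1 [267. 186.] 0.8 952 [561. -38.  59.]
joint_1 [302. 177.] 0.78 907 [ 601. -181.   62.]
finished_joint [234. 183.] 0.72 883 [563. 104.  76.]
return_tray [358. 213.] 0.64 1235 [ 464. -423.    7.]
stack_tray [180. 208.] 0.6 544 [449. 328.  16.]
side 45.84290575532124 [[-0.84, -0.37, 0.4, -108.49], [-0.55, 0.54, -0.64, 997.39], [0.01, -0.76, -0.66, 1128.19], [0.0, 0.0, 0.0, 1.0]]
cover_a [215. 274.] 0.97 634 [451. 349.  61.]
cover_a [220. 289.] 0.42 25 [426. 353.  20.]
separator_1 [317. 157.] 0.83 284 [ 472. -396.   15.]
separator_1 [374. 156.] 0.67 260 [ 315. -575.    9.]
separator_1 [290. 224.] 0.47 301 [395. -18.   9.]
joint_1 [255. 198.] 0.75 1356 [550. -13.  56.]
joint_1 [265. 171.] 0.56 1265 [ 595. -165.   54.]
finished_joint [233. 223.] 0.62 1442 [544. 133.  67.]
return_tray [322. 158.] 0.73 1007 [ 487. -439.   19.]
stack_tray [214. 291.] 0.79 808 [429. 373.  15.]
```

```bash
python3 - <<'E'
import cv2
for n,(a,b,c,d) in {'top':(100,300,100,420),'side':(100,330,130,430)}.items():
    i=cv2.imread(f'pics/{n}.png')[a:b,c:d];k=2.5
    cv2.imwrite(f'pics/{n}_z.png',cv2.resize(i,None,fx=k,fy=k,interpolation=cv2.INTER_CUBIC))
E
```

```text
(no output)
```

View pics/top_z.png

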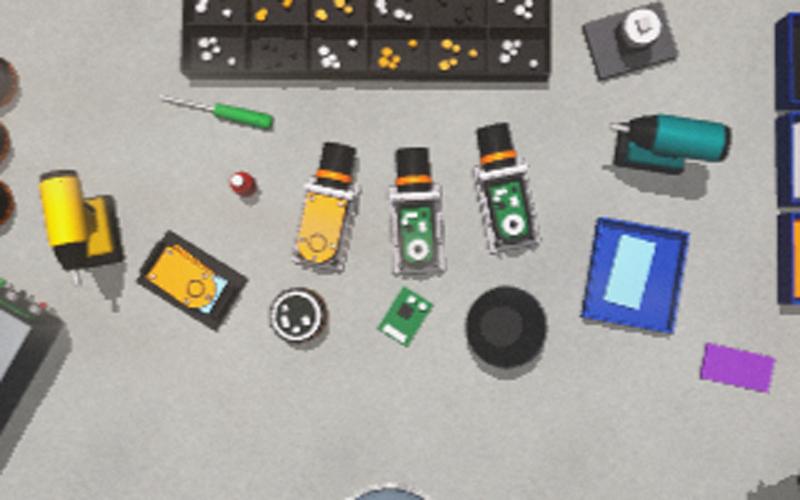

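View pics/side_z.png

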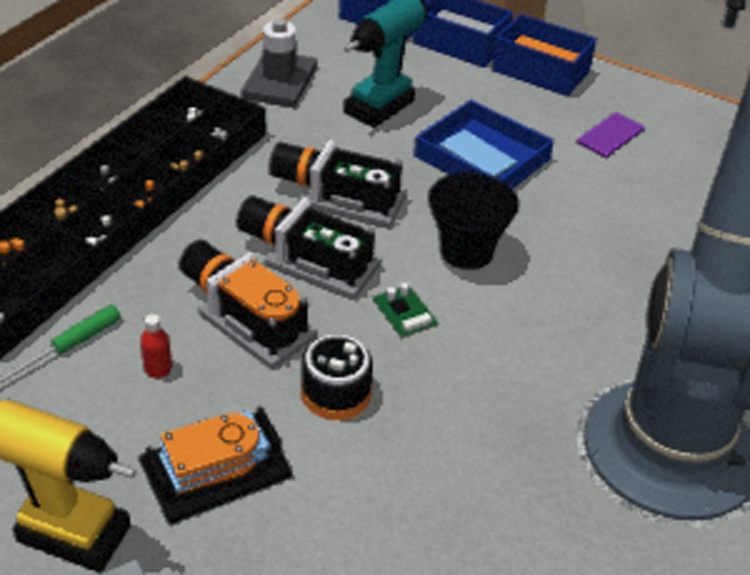

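```bash
cat >> h.py <<'E'
from scipy.optimize import minimize
def box(p,cx,cy,hx,hy):
    q=np.abs(p-[cx,cy])-[hx,hy];return np.linalg.norm(np.maximum(q,0),axis=-1)+np.minimum(q.max(-1),0)
def circ(p,x,y,r): return np.hypot(p[...,0]-x,p[...,1]-y)-r
def cover(p): return np.minimum(box(p,16,0,39,32),circ(p,-23,0,32))
def sep(p): return box(p,0,0,58,30)
def housing(p):
    d=np.minimum(cover(p),box(p,61.5,0,4,40));d=np.minimum(d,box(p,100,0,45,28))
    return np.minimum(d,np.minimum(circ(p,-47,29,4),circ(p,-47,-29,4)))
def plane(f,zp):
    H,W=f['z_map'].shape;fl=H/2/np.tan(np.radians(f['fov_y'])/2)
    u,v=np.meshgrid(np.arange(W),np.arange(H))
    D=np.stack([(u-f['cx'])/fl,(v-f['cy'])/fl,np.ones_like(u,float)],-1)
    C=np.linalg.inv(f['world_to_cam']);D=D@C[:3,:3].T;o=C[:3,3]
    return (o+D*((zp-o[2])/D[...,2:]))[...,:2]
def fit(f,L,zp,sdf,x0,rad=100,xmax=50,s=1.5):
    P=plane(f,zp);m=np.linalg.norm(P-np.array(x0[:2]),axis=-1)<rad;P=P[m];l=L[m].astype(float)
    def cost(t):
        c,sn=np.cos(t[2]),np.sin(t[2]);q=(P-t[:2])@np.array([[c,-sn],[sn,c]])
        w=q[:,0]<xmax
        return (w*(l-1/(1+np.exp(np.clip(sdf(q)/s,-50,50))))**2).sum()/len(l)
    best=min((minimize(cost,[x0[0]+a,x0[1]+b,x0[2]],method='Nelder-Mead',options=dict(initial_simplex=np.array([[x0[0]+a,x0[1]+b,x0[2]],[x0[0]+a+6,x0[1]+b,x0[2]],[x0[0]+a,x0[1]+b+6,x0[2]],[x0[0]+a,x0[1]+b,x0[2]+.15]]),xatol=.01,fatol=1e-7)) for a in(-6,6) for b in(-6,6)),key=lambda r:r.fun)
    return best.x,best.fun
def orange(f):
    h=cv2.cvtColor(f['img'],cv2.COLOR_RGB2HSV);return (h[...,0]>5)&(h[...,0]<24)&(h[...,1]>130)&(h[...,2]>90)
def lblue(f):
    h=cv2.cvtColor(f['img'],cv2.COLOR_RGB2HSV);return (h[...,0]>85)&(h[...,0]<108)&(h[...,1]>30)&(h[...,1]<150)&(h[...,2]>150)
def show(n,r): print(n,r[0][:2].round(1),'yaw',np.degrees(r[0][2]).round(1),'cost',round(r[1],4))
E
python3 - <<'E'
from h import *
for n in('top','side'):
    f=dict(np.load(f'f_{n}.npz'));Q=pts(f);z=Q[...,2];P=plane(f,0)
    print(n,'table noise',np.nanstd(z[(np.abs(P-[480,150])<25).all(-1)]),np.nanmedian(z[(np.abs(P-[480,150])<25).all(-1)]))
    o=orange(f)
    show('coverA',fit(f,o&(z>50),60,cover,[450,344,.7],75,99))
    show('fin orange',fit(f,o,80,cover,[563,104,-.1],75,50))
    show('sep0',fit(f,lblue(f),13,sep,[476,-399,0.2],80,99))
    if n=='top':
        for k,x0 in dict(fin=[563,104,-.1],j1=[561,-38,0],j2=[601,-181,.1]).items(): show(k,fit(f,z>45,80 if k=='fin' else 70,housing,x0,100,140))
    hs=cv2.cvtColor(f['img'],cv2.COLOR_RGB2HSV); b=(hs[...,0]>108)&(hs[...,0]<125)&(hs[...,1]>120)
    if n=='top': show('tray',fit(f,b|lblue(f),40,lambda p:box(p,0,0,85,75),[470,-405,.2],120,999))
E
```

```text
top table noise 34.38279609286105 4.385753898234725
coverA [451.  342.5] yaw 55.4 cost 0.0256
fin orange [428.1 152.4] yaw -33.7 cost 0.0
sep0 [ 474.9 -398.7] yaw -15.0 cost 0.0126
fin [536.2 114.8] yaw -11.8 cost 0.0193
j1 [529.  -41.3] yaw 4.3 cost 0.0187
j2 [ 570.2 -193.6] yaw 12.8 cost 0.0225
tray [ 469.2 -402.8] yaw -9.5 cost 0.0305
side table noise 17.09256838003336 4.426044588091827
coverA [449.6 344.1] yaw 55.8 cost 0.0322
fin orange [430.5 147.6] yaw -16.2 cost 0.0
sep0 [ 475.2 -400.6] yaw -14.9 cost 0.0106
```

```bash
python3 - <<'E'
from h import *
J=dict(fin=[536.2,114.8,-11.8],j1=[529,-41.3,4.3],j2=[570.2,-193.6,12.8])
for n in('top','side'):
    f=dict(np.load(f'f_{n}.npz'));Q=pts(f);z=Q[...,2];o=orange(f)
    show('fin orange',fit(f,o,80,cover,[536,115,-.2],66,57))
    show('cover A colour only',fit(f,o&(z>45),60,cover,[450,343,.97],75,99,2.5))
    m=o&(np.linalg.norm(Q[...,:2]-[450,343],axis=-1)<40);print('z coverA',np.nanpercentile(z[m],[10,50,90]).round(1))
    m=o&(np.linalg.norm(Q[...,:2]-[536,115],axis=-1)<30);print('z fin',np.nanpercentile(z[m],[10,50,90]).round(1))
    if n=='top':
        for k,v in J.items():
            zp=80 if k=='fin' else 70
            for th in(40,60,66): show(k+str(th),fit(f,z>th,zp,housing,[v[0],v[1],np.radians(v[2])],85,56))
    k=3;im=cv2.resize(f['img'][:,:,::-1],None,fx=k,fy=k,interpolation=cv2.INTER_CUBIC)
    t=np.linspace(np.pi/2,3*np.pi/2,20);C=np.vstack([[[55,-32],[55,32]],np.c_[-23+32*np.cos(t),32*np.sin(t)]])
    for (x,y,w),zp in [(v,80 if kk=='fin' else 70) for kk,v in J.items()]+[([450.5,343.2,55.6],60)]:
        r=np.radians(w);M=np.array([[np.cos(r),np.sin(r)],[-np.sin(r),np.cos(r)]])
        W=C@M+[x,y];uv=np.array([proj(f,[*p,zp]) for p in W]);
        cv2.polylines(im,[((uv+.5)*k*16-8).astype(np.int32)],True,(255,0,255),1,cv2.LINE_AA,4)
        d=np.array([[-47,29],[-47,-29]])@M+[x,y]
        for p in d:
            if zp>60: q=proj(f,[*p,82]);cv2.circle(im,(int((q[0]+.5)*k),int((q[1]+.5)*k)),2,(255,255,0),-1)
    im=im[400:790,400:1100] if n=='top' else im[400:960,520:1000]
    cv2.imwrite(f'pics/ov_{n}.png',im)
a=cv2.imread('pics/ov_top.png');b=cv2.imread('pics/ov_side.png')
b=b[:,:]; print(a.shape,b.shape)
E
```

```text
fin orange [536.7 116.9] yaw -11.9 cost 0.0459
cover A colour only [451.2 342.4] yaw 55.7 cost 0.031
z coverA [53.4 60.6 65.9]
z fin [76.6 81.6 85.4]
fin40 [535.7 115. ] yaw -11.5 cost 0.0165
fin60 [536.2 115.7] yaw -10.7 cost 0.0122
fin66 [536.2 115.8] yaw -10.7 cost 0.0121
j140 [528.5 -41.4] yaw 4.0 cost 0.014
j160 [528.5 -41.3] yaw 4.1 cost 0.1813
j166 [613.7 -25. ] yaw 80.3 cost 0.0938
j240 [ 569.3 -193.6] yaw 11.9 cost 0.0144
j260 [ 570.2 -194.2] yaw 12.1 cost 0.166
j266 [ 670.6 -174.5] yaw 8.8 cost 0.1086
fin orange [533.7 121.4] yaw -13.6 cost 0.0359
cover A colour only [449.5 344.2] yaw 56.4 cost 0.0352
z coverA [38.7 60.1 63.3]
z fin [78.7 81.2 84.3]
(390, 700, 3) (560, 480, 3)
```

View pics/ov_side.png

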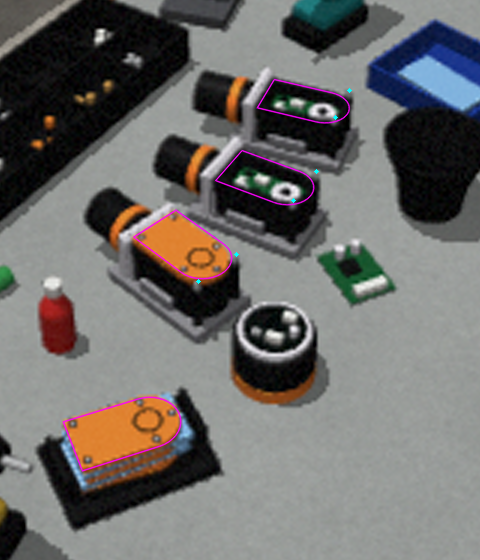

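View pics/ov_top.png

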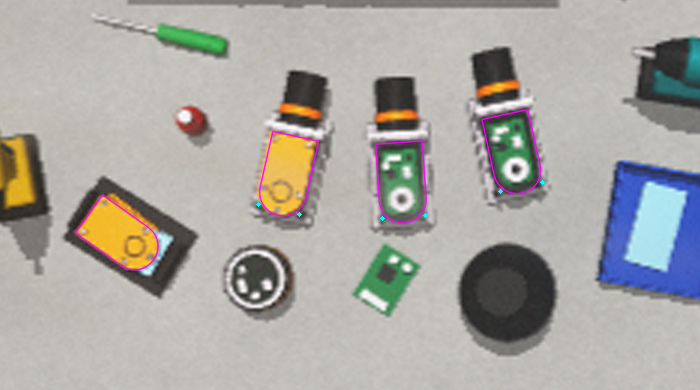

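>>> send_rows:
  slide:
    - [0, 0, 0]
    - [0, 0, 0]
    - [0, 0, 0]
    - [0, 0, 0]
    - [0, 0, 0]
  dr:
    - [0, 0, -6]
    - [0, 0, -6]
    - [0, 0, -6]
    - [0, 0, -6]
    - [0, 0, -6]
  fingers: [0.53, 0.53, 0.53, 0.53, 0.53]
  grip_force: 30

```text
clock: 1.12
tool_pos: [197.4, -645.5, 253.4]
orientation: [2.878, 1.26, -0.0]
contact_force: [0.3, -1.0, 0.4]
gripper_width: 64.8
```

>>> send_rows:
  slide:
    - [0, 0, 0]
    - [0, 0, 0]
    - [0, 0, 0]
    - [0, 0, 0]
    - [0, 0, 0]
  dr:
    - [0, 0, -4.7]
    - [0, 0, -4]
    - [0, 0, 0]
    - [0, 0, 0]
    - [0, 0, 0]
  fingers: [0.53, 0.53, 0.53, 0.53, 0.53]

```text
clock: 1.53
tool_pos: [197.4, -645.5, 253.3]
orientation: [2.779, 1.465, -0.0]
contact_force: [0.0, 0.2, -0.1]
gripper_width: 65.5
```

>>> send_rows:
  slide:
    - [0.0205, 0.0167, 0]
    - [0.0205, 0.0167, 0]
    - [0.0205, 0.0167, 0]
    - [0.0205, 0.0167, 0]
    - [0.0205, 0.0167, 0]
  dr:
    - [0, 0, 0]
    - [0, 0, 0]
    - [0, 0, 0]
    - [0, 0, 0]
    - [0, 0, 0]
  fingers: [0.53, 0.53, 0.53, 0.53, 0.53]

```text
clock: 1.95
tool_pos: [325.4, -607.4, 253.4]
orientation: [2.778, 1.466, -0.0]
contact_force: [0.9, -0.6, 0.1]
gripper_width: 65.2
```

>>> send_rows:
  slide:
    - [0.0205, 0.0167, 0]
    - [0.0205, 0.0167, 0]
    - [0.0205, 0.0167, 0]
    - [0.0205, 0.0167, 0]
    - [0.0205, 0.0167, 0]
  dr:
    - [0, 0, 0]
    - [0, 0, 0]
    - [0, 0, 0]
    - [0, 0, 0]
    - [0, 0, 0]
  fingers: [0.53, 0.53, 0.53, 0.53, 0.53]

```text
clock: 2.37
tool_pos: [452.2, -569.7, 253.4]
orientation: [2.778, 1.466, -0.0]
contact_force: [0.8, -0.3, 0.4]
gripper_width: 65.2
```

>>> send_rows:
  slide:
    - [0, 0, 0.038]
    - [0, 0, 0.038]
    - [0, 0, 0.038]
    - [0, 0, 0.038]
    - [0, 0, 0.038]
  dr:
    - [0, 0, 0]
    - [0, 0, 0]
    - [0, 0, 0]
    - [0, 0, 0]
    - [0, 0, 0]
  fingers: [0.53, 0.53, 0.53, 0.53, 0.53]

```text
clock: 2.78
tool_pos: [450.9, -570.2, 61.9]
orientation: [2.778, 1.466, -0.0]
contact_force: [-0.1, 0.6, -1.0]
gripper_width: 65.2
```

>>> send_rows:
  slide:
    - [0, 0, 0.01]
    - [0, 0, 0.01]
    - [0, 0, 0.01]
    - [0, 0, 0]
    - [0, 0, 0]
  dr:
    - [0, 0, 0]
    - [0, 0, 0]
    - [0, 0, 0]
    - [0, 0, 0]
    - [0, 0, 0]
  fingers: [0.53, 0.53, 0.53, 0.53, 0.53]

```text
clock: 3.2
tool_pos: [451.7, -571.1, 35.0]
orientation: [2.776, 1.466, 0.001]
contact_force: [0.4, -0.6, 0.4]
gripper_width: 65.4
```

>>> send_rows:
  slide:
    - [0, 0, 0.005]
    - [0, 0, 0.003]
    - [0, 0, 0.001]
    - [0, 0, 0.001]
    - [0, 0, 0.001]
  dr:
    - [0, 0, 0]
    - [0, 0, 0]
    - [0, 0, 0]
    - [0, 0, 0]
    - [0, 0, 0]
  fingers: [0.53, 0.53, 0.53, 0.53, 0.53]

```text
clock: 3.62
tool_pos: [451.0, -570.4, 22.6]
orientation: [2.777, 1.467, 0.0]
contact_force: [0.7, -0.3, -0.6]
gripper_width: 65.4
```

```bash
python3 - <<'E'
from h import *
print(bot.state()['tool_pos'],bot.state()['contact_force'])
f=bot.grab_frame('side');P=pts(f)
s=bot.state()['tool_pos'];print(s,proj(f,s),proj(f,[s[0],s[1],0]))
u,v=map(int,proj(f,s));k=8
cv2.imwrite('pics/tip.png',cv2.resize(f['img'][v-35:v+35,u-45:u+45,::-1],None,fx=k,fy=k,interpolation=cv2.INTER_CUBIC));print(u-45,v-35)
E
```

```text
[ 450.98931185 -570.37636518   22.59412422] [ 0.6511611  -0.29747828 -0.62110715]
[ 450.89439899 -570.24273864   22.27703825] (np.float64(344.00712386179737), np.float64(140.99921932462843)) (np.float64(343.29561311581443), np.float64(145.26902493363704))
299 105
```

View pics/tip.png

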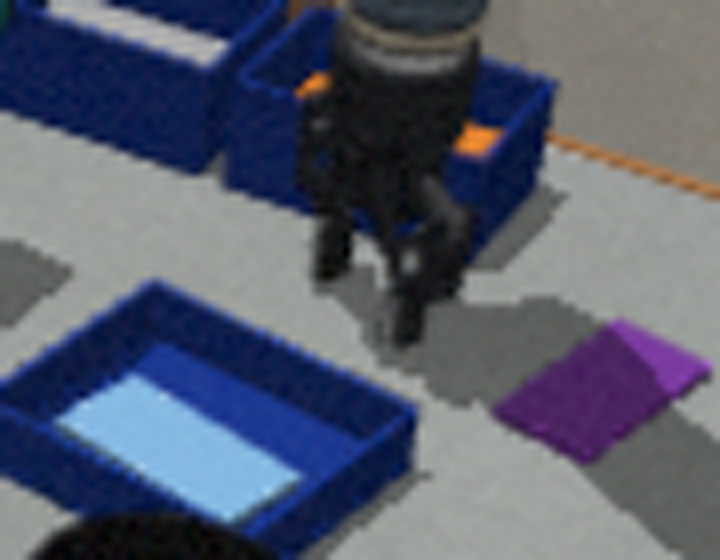

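>>> send_rows:
  slide:
    - [0, 0, 0.0008]
    - [0, 0, 0.0008]
    - [0, 0, 0.0008]
    - [0, 0, 0.0008]
    - [0, 0, 0.0008]
  dr:
    - [0, 0, 0]
    - [0, 0, 0]
    - [0, 0, 0]
    - [0, 0, 0]
    - [0, 0, 0]
  fingers: [0.53, 0.53, 0.53, 0.53, 0.53]

```text
clock: 4.08
tool_pos: [450.9, -570.2, 18.2]
orientation: [2.778, 1.468, 0.0]
contact_force: [-0.4, -0.1, 0.0]
gripper_width: 65.1
```

>>> send_rows:
  slide:
    - [0, 0, 0.0006]
    - [0, 0, 0.0006]
    - [0, 0, 0.0006]
    - [0, 0, 0.0006]
    - [0, 0, 0.0006]
  dr:
    - [0, 0, 0]
    - [0, 0, 0]
    - [0, 0, 0]
    - [0, 0, 0]
    - [0, 0, 0]
  fingers: [0.53, 0.53, 0.53, 0.53, 0.53]

```text
clock: 4.5
tool_pos: [451.0, -570.3, 15.7]
orientation: [2.778, 1.468, -0.0]
contact_force: [-1.3, 1.6, 5.1]
gripper_width: 64.9
```

>>> send_rows:
  slide:
    - [0, 0, -0.04]
    - [0, 0, -0.04]
    - [0, 0, -0.04]
    - [0, 0, -0.04]
    - [0, 0, -0.04]
  dr:
    - [0, 0, 0]
    - [0, 0, 0]
    - [0, 0, 0]
    - [0, 0, 0]
    - [0, 0, 0]
  fingers: [1, 1, 1, 1, 1]

```text
clock: 4.92
tool_pos: [450.8, -570.0, 217.3]
orientation: [2.777, 1.468, 0.0]
contact_force: [-0.0, -0.2, -0.5]
gripper_width: 85.4
```

>>> send_rows:
  slide:
    - [0.0281, -0.0157, -0.005]
    - [0.0281, -0.0157, -0.005]
    - [0.0281, -0.0157, -0.005]
    - [0.0281, -0.0157, -0.005]
    - [0.0281, -0.0157, -0.005]
  dr:
    - [0, 0, 0]
    - [0, 0, 0]
    - [0, 0, 0]
    - [0, 0, 0]
    - [0, 0, 0]
  fingers: [1, 1, 1, 1, 1]

```text
clock: 5.33
tool_pos: [465.1, -408.3, 240.7]
orientation: [2.777, 1.467, 0.0]
contact_force: [1.5, -0.2, -0.5]
gripper_width: 85.2
```

>>> send_rows:
  slide:
    - [0.0281, -0.0157, -0.005]
    - [0.0281, -0.0157, -0.005]
    - [0.0281, -0.0157, -0.005]
    - [0.0281, -0.0157, -0.005]
    - [0.0281, -0.0157, -0.005]
  dr:
    - [0, 0, 0]
    - [0, 0, 0]
    - [0, 0, 0]
    - [0, 0, 0]
    - [0, 0, 0]
  fingers: [1, 1, 1, 1, 1]

```text
clock: 5.75
tool_pos: [479.4, -248.0, 265.7]
orientation: [2.777, 1.467, 0.0]
contact_force: [-0.6, -0.1, -0.3]
gripper_width: 85.6
```

>>> send_rows:
  slide:
    - [0.0315, -0.0239, 0]
    - [0.0315, -0.0239, 0]
    - [0.0315, -0.0239, 0]
    - [0.0315, -0.0239, 0]
    - [0.0315, -0.0239, 0]
  dr:
    - [0, 0, 0]
    - [0, 0, 0]
    - [0, 0, 0]
    - [0, 0, 0]
    - [0, 0, 0]
  fingers: [1, 1, 1, 1, 1]

```text
clock: 6.17
tool_pos: [469.0, -50.3, 265.6]
orientation: [2.777, 1.467, 0.001]
contact_force: [0.3, -0.1, 0.6]
gripper_width: 85.3
```

>>> send_rows:
  slide:
    - [0.0315, -0.0239, 0]
    - [0.0315, -0.0239, 0]
    - [0.0315, -0.0239, 0]
    - [0.0315, -0.0239, 0]
    - [0.0315, -0.0239, 0]
  dr:
    - [0, 0, 0]
    - [0, 0, 0]
    - [0, 0, 0]
    - [0, 0, 0]
    - [0, 0, 0]
  fingers: [1, 1, 1, 1, 1]

```text
clock: 6.58
tool_pos: [459.1, 147.0, 265.7]
orientation: [2.777, 1.467, 0.001]
contact_force: [1.3, -0.1, 0.4]
gripper_width: 85.4
```

>>> send_rows:
  slide:
    - [0.0315, -0.0239, 0]
    - [0.0315, -0.0239, 0]
    - [0.0315, -0.0239, 0]
    - [0.0315, -0.0239, 0]
    - [0.0315, -0.0239, 0]
  dr:
    - [0, 0, 0]
    - [0, 0, 0]
    - [0, 0, 0]
    - [0, 0, 0]
    - [0, 0, 0]
  fingers: [1, 1, 1, 1, 1]

```text
clock: 7.0
tool_pos: [449.3, 344.4, 265.4]
orientation: [2.778, 1.467, 0.001]
contact_force: [0.4, -0.3, -0.2]
gripper_width: 85.3
```

>>> send_rows:
  slide:
    - [0, 0.0014, 0.037]
    - [0, 0, 0.037]
    - [0, 0, 0.037]
    - [0, 0, 0.037]
    - [0, 0, 0.037]
  dr:
    - [0, 0, 0]
    - [0, 0, 0]
    - [0, 0, 0]
    - [0, 0, 0]
    - [0, 0, 0]
  fingers: [1, 1, 1, 1, 1]

```text
clock: 7.42
tool_pos: [450.8, 341.9, 78.8]
orientation: [2.778, 1.468, 0.001]
contact_force: [0.9, -0.7, 0.5]
gripper_width: 85.4
```

>>> send_rows:
  slide:
    - [0, 0, 0.005]
    - [0, 0, 0.005]
    - [0, 0, 0.004]
    - [0, 0, 0.003]
    - [0, 0, 0.0015]
  dr:
    - [0, 0, 0]
    - [0, 0, 0]
    - [0, 0, 0]
    - [0, 0, 0]
    - [0, 0, 0]
  fingers: [1, 1, 1, 1, 1]

```text
clock: 7.83
tool_pos: [451.8, 342.8, 63.5]
orientation: [-2.777, -1.467, -0.005]
contact_force: [0.3, 0.9, -0.4]
gripper_width: 85.4
```

>>> send_rows:
  slide:
    - [0, 0, 0]
    - [0, 0, 0]
    - [0, 0, 0]
    - [0, 0, 0]
    - [0, 0, 0]
  dr:
    - [0, 0, 0]
    - [0, 0, 0]
    - [0, 0, 0]
    - [0, 0, 0]
    - [0, 0, 0]
  fingers: [0.7, 0.6, 0.4, 0.2, 0.2]
  grip_force: 35

```text
clock: 8.25
tool_pos: [451.3, 342.4, 63.1]
orientation: [2.778, 1.468, 0.003]
contact_force: [-0.3, -0.9, 6.7]
gripper_width: 63.0
```

>>> send_rows:
  slide:
    - [0, 0, 0]
    - [0, 0, 0]
    - [0, 0, -0.003]
    - [0, 0, -0.004]
    - [0, 0, -0.004]
  dr:
    - [0, 0, 0]
    - [0, 0, 0]
    - [0, 0, 0]
    - [0, 0, 0]
    - [0, 0, 0]
  fingers: [0, 0, 0, 0, 0]

```text
clock: 8.67
tool_pos: [450.5, 341.6, 72.8]
orientation: [2.777, 1.468, -0.001]
contact_force: [0.3, -0.0, -2.1]
gripper_width: 62.8
```

>>> send_rows:
  slide:
    - [0, 0, -0.02]
    - [0, 0, -0.02]
    - [0, 0, -0.02]
    - [0, 0, -0.02]
    - [0, 0, 0]
  dr:
    - [0, 0, 0]
    - [0, 0, 0]
    - [0, 0, 0]
    - [0, 0, 0]
    - [0, 0, 0]
  fingers: [0, 0, 0, 0, 0]

```text
clock: 9.08
tool_pos: [452.3, 343.8, 156.7]
orientation: [-2.776, -1.467, -0.011]
contact_force: [-0.0, 0.6, -1.9]
gripper_width: 62.9
```

```bash
python3 - <<'E'
from h import *
s=bot.state();p=s['tool_pos'];print(p,s['contact_force'])
f=bot.grab_frame('side');t=bot.grab_frame('top');s=bot.state();print(s['tool_pos'],s['contact_force'])
u,v=map(int,proj(f,[450,343,100]));a=cv2.resize(f['img'][v-45:v+45,u-45:u+45,::-1],None,fx=6,fy=6,interpolation=cv2.INTER_CUBIC)
cv2.imwrite('pics/g1.png',a)
Q=pts(f);z=Q[...,2]
show('held side',fit(f,orange(f)&(z>125),p[2]-2,cover,[p[0],p[1],.97],70,99))
show('sep1 side',fit(f,lblue(f)&(z<60),50,sep,[450,343,.97],75,99))
np.savez('f_side2',**f)
E
```

```text
[452.25494757 343.83037406 156.66318809] [-0.01335345  0.62915035 -1.88604655]
[450.86071165 341.84085914 153.00851842] [ 0.15742699 -0.7306868  -2.40392088]
held side [450.6 346.2] yaw 55.7 cost 0.1718
sep1 side [460.7 347. ] yaw 66.7 cost 0.2305
```

View pics/g1.png

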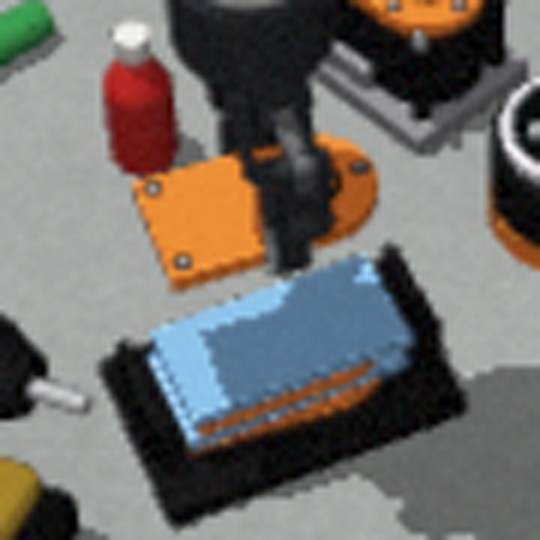

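>>> send_rows:
  slide:
    - [0, 0, -0.005]
    - [0, 0, -0.005]
    - [0, 0, -0.005]
    - [0, 0, -0.005]
    - [0, 0, 0]
  dr:
    - [0, 0, 6.5]
    - [0, 0, 6.5]
    - [0, 0, 6.5]
    - [0, 0, 6.5]
    - [0, 0, 6.5]
  fingers: [0, 0, 0, 0, 0]

```text
clock: 9.6
tool_pos: [450.4, 341.5, 171.8]
orientation: [3.078, 0.623, -0.002]
contact_force: [-0.7, -0.0, -1.3]
gripper_width: 63.2
```

>>> send_rows:
  slide:
    - [0, 0, 0]
    - [0, 0, 0]
    - [0, 0, 0]
    - [0, 0, 0]
    - [0, 0, 0]
  dr:
    - [0, 0, 6.5]
    - [0, 0, 6.5]
    - [0, 0, 6.1]
    - [0, 0, 0]
    - [0, 0, 0]
  fingers: [0, 0, 0, 0, 0]

```text
clock: 10.02
tool_pos: [450.0, 341.4, 171.3]
orientation: [3.137, 0.117, -0.003]
contact_force: [-0.4, 0.0, -3.0]
gripper_width: 63.2
```

>>> send_rows:
  slide:
    - [0.0051, 0.039, 0]
    - [0.0051, 0.039, 0]
    - [0.0051, 0.039, 0]
    - [0.0051, 0.039, 0]
    - [0.0051, 0.039, 0]
  dr:
    - [0, 0, 0]
    - [0, 0, 0]
    - [0, 0, 0]
    - [0, 0, 0]
    - [0, 0, 0]
  fingers: [0, 0, 0, 0, 0]

```text
clock: 10.43
tool_pos: [489.8, 147.3, 172.1]
orientation: [3.139, 0.117, -0.002]
contact_force: [1.2, 0.5, -2.3]
gripper_width: 63.1
```

>>> send_rows:
  slide:
    - [0.0051, 0.039, 0]
    - [0.0051, 0.039, 0]
    - [0.0051, 0.039, 0]
    - [0.0051, 0.039, 0]
    - [0.0051, 0.039, 0]
  dr:
    - [0, 0, 0]
    - [0, 0, 0]
    - [0, 0, 0]
    - [0, 0, 0]
    - [0, 0, 0]
  fingers: [0, 0, 0, 0, 0]

```text
clock: 10.85
tool_pos: [529.2, -45.4, 172.2]
orientation: [-3.139, -0.117, 0.002]
contact_force: [0.0, -0.2, -2.1]
gripper_width: 62.9
```

>>> send_rows:
  slide:
    - [0, 0, 0.0]
    - [0, 0, 0.015]
    - [0, 0, 0.02]
    - [0, 0, 0.015]
    - [0, 0, 0.01]
  dr:
    - [0, 0, 0]
    - [0, 0, 0]
    - [0, 0, 0]
    - [0, 0, 0]
    - [0, 0, 0]
  fingers: [0, 0, 0, 0, 0]

```text
clock: 11.27
tool_pos: [528.2, -43.3, 110.7]
orientation: [-3.139, -0.116, 0.005]
contact_force: [0.5, -0.2, -2.6]
gripper_width: 63.0
```

```bash
python3 - <<'E'
from h import *
for i in range(3):
    f=bot.grab_frame('side');s=bot.state();print(s['tool_pos'].round(1),R.from_rotvec(s['orientation']).as_matrix()[:,0].round(3),s['contact_force'].round(1))
p=np.array(s['tool_pos']);np.savez('f_s3',**f)
t=bot.grab_frame('top');np.savez('f_t3',**t)
print({n:len(bot.masks_of('cover_a',n)) for n in('side','top')})
zt=p[2]-2
C0=np.array([[55,-32],[55,32],[-23,32],[-23,-32]])
def ov(f,k,half,at):
    u,v=map(int,proj(f,at));im=f['img'][v-half:v+half,u-half:u+half,::-1];im=cv2.resize(im,None,fx=k,fy=k,interpolation=cv2.INTER_CUBIC)
    t=np.linspace(np.pi/2,3*np.pi/2,20);C=np.vstack([[[55,-32],[55,32]],np.c_[-23+32*np.cos(t),32*np.sin(t)]])
    a=np.radians(4);M=np.array([[np.cos(a),np.sin(a)],[-np.sin(a),np.cos(a)]])
    for o,z,c in((p[:2],zt,(255,0,255)),((528.7,-41.4),70,(255,255,0))):
        q=np.array([proj(f,[*w,z]) for w in C@M+o]);q=((q-[u-half,v-half]+.5)*k*16-8).astype(np.int32)
        cv2.polylines(im,[q],True,c,1,cv2.LINE_AA,4)
    return im
cv2.imwrite('pics/pre1.png',np.hstack([ov(f,8,30,[528,-41,90]),ov(t,8,20,[528,-41,90])] if 0 else [cv2.resize(ov(f,8,32,[528,-41,90]),(400,400)),cv2.resize(ov(t,10,20,[528,-41,90]),(400,400))]))
E
```

```text
[527.5 -43.3 109.4] [ 0.997  0.073 -0.006] [-0.8  0.6 -3.2]
[528.  -43.2 110.7] [ 0.997  0.073 -0.005] [-0.4  0.2 -1.3]
[529.  -43.2 112. ] [ 0.997  0.073 -0.002] [ 0.2 -0.4 -2.3]
{'side': 2, 'top': 1}
```

View pics/pre1.png

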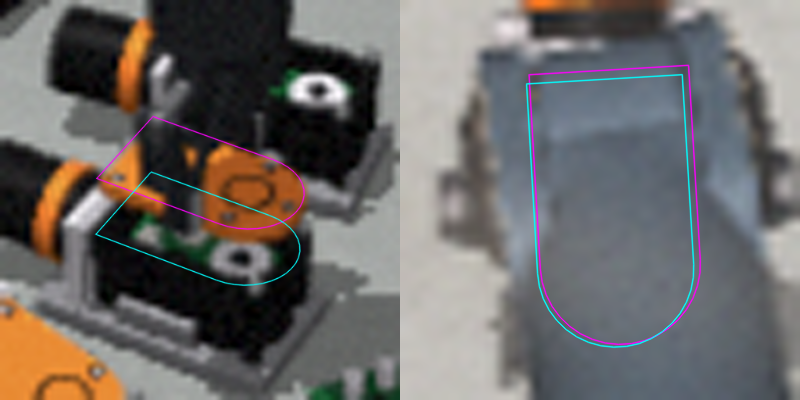

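>>> send_rows:
  slide:
    - [0.0006, -0.0018, 0.005]
    - [0, 0, 0.005]
    - [0, 0, 0.004]
    - [0, 0, 0]
    - [0, 0, 0]
  dr:
    - [0, 0, 0]
    - [0, 0, 0]
    - [0, 0, 0]
    - [0, 0, 0]
    - [0, 0, 0]
  fingers: [0, 0, 0, 0, 0]

```text
clock: 11.98
tool_pos: [529.8, -41.6, 98.5]
orientation: [3.14, 0.113, -0.001]
contact_force: [0.1, -0.0, -2.2]
gripper_width: 63.4
```

>>> send_rows:
  slide:
    - [0, 0, 0.0015]
    - [0, 0, 0.0015]
    - [0, 0, 0.0015]
    - [0, 0, 0.0015]
    - [0, 0, 0]
  dr:
    - [0, 0, 0]
    - [0, 0, 0]
    - [0, 0, 0]
    - [0, 0, 0]
    - [0, 0, 0]
  fingers: [0, 0, 0, 0, 0]

```text
clock: 12.4
tool_pos: [529.8, -41.6, 92.5]
orientation: [3.14, 0.112, -0.001]
contact_force: [0.0, 0.1, -2.2]
gripper_width: 62.7
```

```bash
python3 - <<'E'
from h import *
for i in range(2):
    f=bot.grab_frame('side');s=bot.state();print(s['tool_pos'].round(1),R.from_rotvec(s['orientation']).as_matrix()[:,0].round(3),s['contact_force'].round(1),s['ft_torque'].round(2))
p=np.array(s['tool_pos']);np.savez('f_s4',**f)
# masked fit of round end: ignore dark gripper pixels
o=orange(f);z=pts(f)[...,2];P=plane(f,p[2]-2)
dark=(f['img'].max(-1)<60)
for name,(x,y) in dict(tcp=p[:2],seat=(528.7,-41.4)).items():
    best=None
    for dx in np.arange(-5,5.1,.5):
        for dy in np.arange(-5,5.1,.5):
            a=np.radians(4);q=(P-[x+dx,y+dy])@np.array([[np.cos(a),-np.sin(a)],[np.sin(a),np.cos(a)]])
            # along upper silhouettes: top face orange brighter than side; use |q| region round-end
            w=(np.abs(q[...,0]+38)<25)&(np.abs(q[...,1])<45)
            h=cv2.cvtColor(f['img'],cv2.COLOR_RGB2HSV)[...,2]
            c=(w*(o.astype(float)-1/(1+np.exp(np.clip(cover(q)/1.5,-40,40))))**2).sum()
            if best is None or c<best[0]: best=(c,dx,dy)
    print(name,best)
u,v=map(int,proj(f,[528,-41,90]));cv2.imwrite('pics/c1.png',cv2.resize(f['img'][v-32:v+32,u-32:u+32,::-1],None,fx=8,fy=8,interpolation=cv2.INTER_CUBIC))
E
```

```text
[529.9 -41.6  92.6] [ 0.997  0.072 -0.   ] [ 0.3 -0.3 -2.1] [ 0.    0.07 -0.05]
[530.  -41.6  92.7] [ 0.997  0.072 -0.   ] [ 0.4 -0.3 -1.9] [-0.07 -0.03  0.01]
tcp (np.float64(16.29436230830988), np.float64(-5.0), np.float64(5.0))
seat (np.float64(16.11800075065811), np.float64(-4.0), np.float64(5.0))
```

View pics/c1.png

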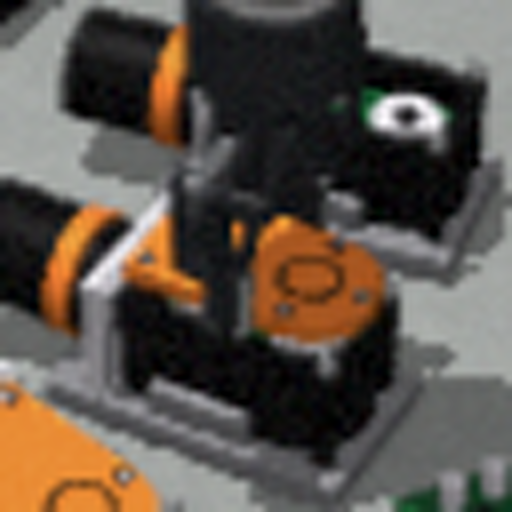

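>>> send_rows:
  slide:
    - [-0.0008, 0, 0.0015]
    - [0, 0, 0.0015]
    - [0, 0, 0.0015]
    - [0, 0, 0.001]
    - [0, 0, 0]
  dr:
    - [0, 0, 0]
    - [0, 0, 0]
    - [0, 0, 0]
    - [0, 0, 0]
    - [0, 0, 0]
  fingers: [0, 0, 0, 0, 0]

```text
clock: 12.92
tool_pos: [529.1, -41.6, 87.0]
orientation: [3.14, 0.112, -0.001]
contact_force: [0.0, -0.0, -2.5]
gripper_width: 63.3
```

>>> send_rows:
  slide:
    - [0, 0, 0.001]
    - [0, 0, 0.001]
    - [0, 0, 0.001]
    - [0, 0, 0.001]
    - [0, 0, 0]
  dr:
    - [0, 0, 0]
    - [0, 0, 0]
    - [0, 0, 0]
    - [0, 0, 0]
    - [0, 0, 0]
  fingers: [0, 0, 0, 0, 0]

```text
clock: 13.33
tool_pos: [529.6, -41.5, 85.8]
orientation: [3.139, 0.113, 0.001]
contact_force: [-7.0, -0.7, 18.0]
gripper_width: 62.8
```

>>> send_rows:
  slide:
    - [0, 0, -0.002]
    - [-0.001, 0, 0]
    - [-0.001, 0, 0]
    - [0, 0, 0.001]
    - [0, 0, 0.001]
  dr:
    - [0, 0, 0]
    - [0, 0, 0]
    - [0, 0, 0]
    - [0, 0, 0]
    - [0, 0, 0]
  fingers: [0, 0, 0, 0, 0]

```text
clock: 13.75
tool_pos: [529.4, -41.6, 85.7]
orientation: [3.139, 0.112, 0.007]
contact_force: [-3.8, -0.8, 24.6]
gripper_width: 62.9
```

```bash
python3 - <<'E'
from h import *
s=bot.state();print(s['tool_pos'].round(1),s['contact_force'].round(1),s['ft_torque'].round(2))
E
```

```text
[529.4 -41.6  85.7] [-3.8 -0.8 24.6] [0.68 0.9  0.14]
```

>>> send_rows:
  slide:
    - [0, 0, -0.003]
    - [0.001, -0.0005, 0]
    - [0, 0, 0]
    - [0, 0, 0]
    - [0, 0, 0]
  dr:
    - [0, 0, 0]
    - [0, 0, 0]
    - [0, 0, 0]
    - [0, 0, 0]
    - [0, 0, 0]
  fingers: [0, 0, 0, 0, 0]

```text
clock: 14.17
tool_pos: [528.1, -41.2, 86.2]
orientation: [3.14, 0.112, -0.0]
contact_force: [-0.9, 0.3, 3.2]
gripper_width: 62.9
```

```bash
python3 - <<'E'
from h import *
for i in range(2):
    s=bot.state();print(s['tool_pos'].round(1),s['contact_force'].round(1),s['ft_torque'].round(2),R.from_rotvec(s['orientation']).as_matrix()[:,2].round(3));bot.grab_frame('side')
E
```

```text
[528.1 -41.2  86.2] [-0.9  0.3  3.2] [0.1  0.11 0.04] [-0. -0. -1.]
[528.2 -41.2  86.2] [-1.4 -0.1  3.2] [ 0.11  0.04 -0.02] [-0. -0. -1.]
```

>>> send_rows:
  slide:
    - [0, 0, 0]
    - [0, 0, 0]
    - [0, 0, 0]
    - [0, 0, 0]
    - [0, 0, 0]
  dr:
    - [0, 0, 0]
    - [0, 0, 0]
    - [0, 0, 0]
    - [0, 0, 0]
    - [0, 0, 0]
  fingers: [0.6, 0.8, 1, 1, 1]

```text
clock: 14.68
tool_pos: [528.0, -41.2, 86.1]
orientation: [3.14, 0.113, -0.0]
contact_force: [-0.4, -0.3, -0.5]
gripper_width: 85.1
```

>>> send_rows:
  slide:
    - [0, 0, -0.02]
    - [0, 0, -0.03]
    - [0, 0, -0.04]
    - [0, 0, -0.04]
    - [0, 0, -0.04]
  dr:
    - [0, 0, 0]
    - [0, 0, 0]
    - [0, 0, 0]
    - [0, 0, 0]
    - [0, 0, 0]
  fingers: [1, 1, 1, 1, 1]

```text
clock: 15.1
tool_pos: [527.6, -41.1, 257.9]
orientation: [-3.139, -0.113, 0.001]
contact_force: [1.0, -1.1, -0.6]
gripper_width: 85.3
```

```bash
python3 - <<'E'
from h import *
f=bot.grab_frame('side');Q=pts(f);np.savez('f_s5',**f)
P=plane(f,80);a=np.radians(4);q=(Q[...,:2]-[528.7,-41.4])@np.array([[np.cos(a),-np.sin(a)],[np.sin(a),np.cos(a)]])
o=orange(f)&(np.abs(q[...,0])<48)&(np.abs(q[...,1])<29)&(Q[...,2]>72)&(cover(q)<-3)
A=np.c_[q[o],np.ones(o.sum())];c,*_=np.linalg.lstsq(A,Q[o][:,2],rcond=None);print(o.sum(),'z at centre',c[2],'slopes',c[:2])
show('coverA side',fit(f,orange(f)&(Q[...,2]>72),80,cover,[528.7,-41.4,.07],66,60))
P9=(Q[...,:2]-[536,115]);m=orange(f)&(np.linalg.norm(P9,axis=-1)<25);print('fin z',np.median(Q[m][:,2]))
u,v=map(int,proj(f,[528,-41,80]));cv2.imwrite('pics/d1.png',cv2.resize(f['img'][v-32:v+32,u-32:u+32,::-1],None,fx=8,fy=8,interpolation=cv2.INTER_CUBIC))
E
```

```text
285 z at centre 105.72489807019213 slopes [ 0.59388134 -1.54884032]
coverA side [526.1 -38. ] yaw 3.1 cost 0.0573
fin z 81.56072562052316
```

View pics/d1.png

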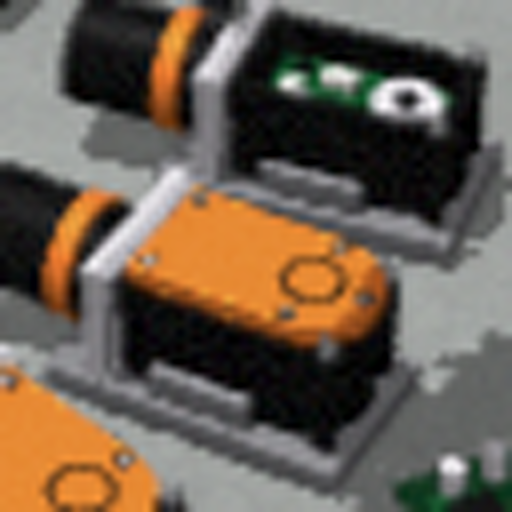

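```bash
cat >> h.py <<'E'
def top_plane(f,x,y,deg,h=80):
    Q=pts(f);P=plane(f,h);a=np.radians(deg);q=(P-[x,y])@np.array([[np.cos(a),-np.sin(a)],[np.sin(a),np.cos(a)]])
    o=orange(f)&(cover(q)<-4)&(np.abs(Q[...,2]-h)<12);z=Q[o][:,2];A=np.c_[q[o],np.ones(o.sum())]
    w=np.ones(len(z))
    for _ in range(10):
        c=np.linalg.lstsq(A*w[:,None],z*w,rcond=None)[0];w=1/np.sqrt(1+((z-A@c)/2)**2)
    return len(z),'z',c[2].round(2),'slope x,y',c[:2].round(3)
E
python3 - <<'E'
from h import *
f=dict(np.load('f_s5.npz'))
print('A',top_plane(f,528.7,-41.4,4)); print('fin',top_plane(f,536,115.3,-11.5))
f=dict(np.load('f_side.npz'));print('fin0',top_plane(f,536,115.3,-11.5))
s=dict(np.load('f_side2.npz'));hs=cv2.cvtColor(s['img'],cv2.COLOR_RGB2HSV)
Q=pts(s);z=Q[...,2];b=(hs[...,0]>90)&(hs[...,0]<118)&(hs[...,1]>60)&(hs[...,2]>90)
show('sep1',fit(s,b&(z>44)&(z<75),50,sep,[450,343,.97],80,99))
E
```

```text
A (267, 'z', np.float64(81.52), 'slope x,y', array([-0.001, -0.008]))
fin (321, 'z', np.float64(81.14), 'slope x,y', array([-0.005,  0.001]))
fin0 (322, 'z', np.float64(81.22), 'slope x,y', array([-0.011,  0.004]))
sep1 [450.7 341.9] yaw 59.7 cost 0.0152
```

```bash
python3 - <<'E'
from h import *
for n in('side','top'):
    f=bot.grab_frame(n);np.savez('f_6'+n,**f);hs=cv2.cvtColor(f['img'],cv2.COLOR_RGB2HSV);z=pts(f)[...,2]
    b=(hs[...,0]>88)&(hs[...,0]<118)&(hs[...,1]>35)&(hs[...,2]>90)
    for lo in(40,46): show(n+' sep1',fit(f,b&(z>lo)&(z<75),50,sep,[450,343,.97],80,99))
    if n=='top': show('tray',fit(f,(hs[...,0]>88)&(hs[...,0]<125)&(hs[...,1]>60),40,lambda p:box(p,0,0,85,75),[470,-402,-.17],105,999))
E
```

```text
side sep1 [451.  341.9] yaw 59.8 cost 0.0197
side sep1 [451.5 341.1] yaw 60.2 cost 0.0181
top sep1 [449.8 339.9] yaw 60.0 cost 0.0124
top sep1 [449.5 339.3] yaw 59.8 cost 0.0492
tray [ 469.3 -403. ] yaw -9.6 cost 0.0242
```

>>> send_rows:
  slide:
    - [-0.005, -0.0387, 0]
    - [-0.005, -0.0387, 0]
    - [-0.005, -0.0387, 0]
    - [-0.005, -0.0387, 0]
    - [-0.005, -0.0387, 0]
  dr:
    - [0, 0, 0]
    - [0, 0, 0]
    - [0, 0, 0]
    - [0, 0, 0]
    - [0, 0, 0]
  fingers: [1, 1, 1, 1, 1]

```text
clock: 15.67
tool_pos: [487.9, 151.2, 254.9]
orientation: [3.139, 0.112, -0.004]
contact_force: [1.0, 1.3, -0.0]
gripper_width: 85.5
```

>>> send_rows:
  slide:
    - [-0.005, -0.0387, 0]
    - [-0.005, -0.0387, 0]
    - [-0.005, -0.0387, 0]
    - [-0.005, -0.0387, 0]
    - [-0.005, -0.0387, 0]
  dr:
    - [0, 0, 0]
    - [0, 0, 0]
    - [0, 0, 0]
    - [0, 0, 0]
    - [0, 0, 0]
  fingers: [1, 1, 1, 1, 1]

```text
clock: 16.08
tool_pos: [449.4, 342.3, 254.7]
orientation: [3.138, 0.112, -0.003]
contact_force: [1.3, -0.4, 0.2]
gripper_width: 85.2
```

>>> send_rows:
  slide:
    - [0, 0, 0.02]
    - [0, 0, 0.02]
    - [0, 0, 0.02]
    - [0, 0, 0.02]
    - [0, 0, 0.02]
  dr:
    - [0, 0, -7]
    - [0, 0, -7]
    - [0, 0, -7]
    - [0, 0, -7]
    - [0, 0, -7]
  fingers: [1, 1, 1, 1, 1]

```text
clock: 16.5
tool_pos: [449.6, 340.6, 153.8]
orientation: [2.956, 1.061, -0.004]
contact_force: [0.2, -0.2, 0.8]
gripper_width: 85.8
```

>>> send_rows:
  slide:
    - [0, 0, 0.02]
    - [0, 0, 0.01]
    - [0, 0, 0]
    - [0, 0, 0]
    - [0, 0, 0]
  dr:
    - [0, 0, -7]
    - [0, 0, -7]
    - [0, 0, -6.8]
    - [0, 0, 0]
    - [0, 0, 0]
  fingers: [1, 1, 1, 1, 1]

```text
clock: 16.92
tool_pos: [450.0, 340.8, 125.1]
orientation: [-2.724, -1.564, 0.004]
contact_force: [-0.3, -0.2, -0.1]
gripper_width: 85.6
```

```bash
cat >> h.py <<'E'
def st(n=3):
    a=[]
    for i in range(n):
        s=bot.state();a.append([*s['tool_pos'],2*np.degrees(np.arctan2(s['orientation'][1],s['orientation'][0])),*s['contact_force'],s['gripper_width']]);
        if i<n-1: bot.grab_frame('side')
    print('t',round(float(s['clock']),2),np.round(a,1).tolist())
    return np.mean(a,0)
def need(x,y,a=None):
    a=st() if a is None else a;t=np.radians(a[3]);dx,dy=x-a[0],y-a[1]
    print('slide mm x,y',round(dx*np.cos(t)+dy*np.sin(t),1),round(dx*np.sin(t)-dy*np.cos(t),1))
E
python3 -c "
from h import *
need(450.5,341.2)"
```

```text
t 17.02 [[450.0, 340.8, 125.1, -300.3, -0.3, -0.2, -0.1, 85.6], [450.3, 341.0, 125.7, -300.3, 0.7, 0.7, 0.5, 85.3], [450.5, 341.2, 126.1, 59.8, 0.0, -0.0, 0.2, 85.1]]
slide mm x,y -0.2 0.2
```

>>> send_rows:
  slide:
    - [0, 0, 0.02]
    - [0, 0, 0.02]
    - [0, 0, 0.013]
    - [0, 0, 0.007]
    - [0, 0, 0.0035]
  dr:
    - [0, 0, 0]
    - [0, 0, 0]
    - [0, 0, 0]
    - [0, 0, 0]
    - [0, 0, 0]
  fingers: [1, 1, 1, 1, 1]

```text
clock: 17.43
tool_pos: [450.3, 341.0, 62.0]
orientation: [2.722, 1.568, -0.002]
contact_force: [0.1, -0.5, -0.0]
gripper_width: 85.0
```

>>> send_rows:
  slide:
    - [0, 0, 0]
    - [0, 0, 0]
    - [0, 0, 0]
    - [0, 0, 0]
    - [0, 0, 0]
  dr:
    - [0, 0, 0]
    - [0, 0, 0]
    - [0, 0, 0]
    - [0, 0, 0]
    - [0, 0, 0]
  fingers: [0.9, 0.7, 0.6, 0.4, 0.2]
  grip_force: 20

```text
clock: 17.85
tool_pos: [451.1, 341.6, 63.8]
orientation: [2.722, 1.568, 0.002]
contact_force: [-0.9, -1.0, 4.8]
gripper_width: 58.8
```

```bash
python3 -c "
from h import *
st()"
```

```text
t 17.95 [[451.1, 341.6, 63.8, 59.9, -0.9, -1.0, 4.8, 58.8], [451.1, 341.6, 63.8, 59.9, -1.1, -1.1, 5.5, 59.1], [451.1, 341.6, 63.8, 59.9, -0.1, -2.3, 6.4, 59.2]]
```

>>> send_rows:
  slide:
    - [0, 0, -0.002]
    - [0, 0, -0.004]
    - [0, 0, -0.01]
    - [0, 0, -0.02]
    - [0, 0, -0.03]
  dr:
    - [0, 0, 0]
    - [0, 0, 0]
    - [0, 0, 0]
    - [0, 0, 0]
    - [0, 0, 0]
  fingers: [0, 0, 0, 0, 0]

```text
clock: 18.37
tool_pos: [449.4, 340.0, 127.9]
orientation: [2.721, 1.569, -0.008]
contact_force: [0.2, 0.2, -0.3]
gripper_width: 59.3
```

>>> send_rows:
  slide:
    - [0, 0, -0.03]
    - [0, 0, -0.02]
    - [0, 0, 0]
    - [0, 0, 0]
    - [0, 0, 0]
  dr:
    - [0, 0, 0]
    - [0, 0, 0]
    - [0, 0, 0]
    - [0, 0, 0]
    - [0, 0, 0]
  fingers: [0, 0, 0, 0, 0]

```text
clock: 18.78
tool_pos: [450.3, 340.5, 178.3]
orientation: [2.722, 1.568, -0.002]
contact_force: [-0.1, -1.3, -1.2]
gripper_width: 58.7
```

```bash
python3 - <<'E'
from h import *
a=st();f=bot.grab_frame('side');np.savez('f_s7',**f)
u,v=map(int,proj(f,[450,343,100]));cv2.imwrite('pics/s1.png',cv2.resize(f['img'][v-45:v+40,u-45:u+45,::-1],None,fx=6,fy=6,interpolation=cv2.INTER_CUBIC))
E
```

```text
t 18.88 [[450.3, 340.5, 178.3, 59.9, -0.1, -1.3, -1.2, 58.7], [450.1, 340.4, 177.7, 59.9, 0.0, 0.5, -0.6, 58.9], [450.0, 340.4, 177.5, 59.9, -0.3, 0.2, 0.3, 59.2]]
```

View pics/s1.png

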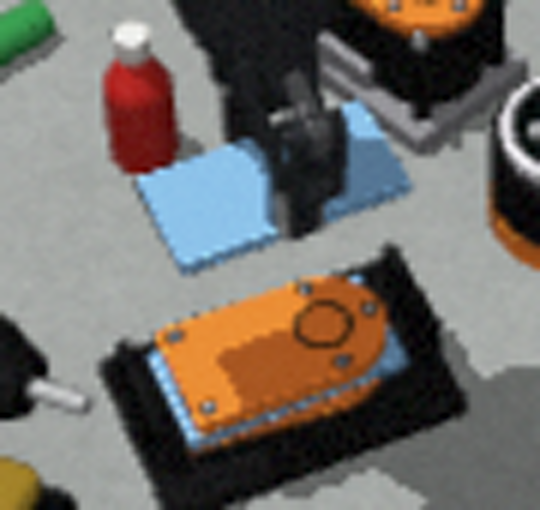

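>>> send_rows:
  slide:
    - [0, 0, 0]
    - [0, 0, 0]
    - [0, 0, 0]
    - [0, 0, 0]
    - [0, 0, 0]
  dr:
    - [0, 0, 7.1]
    - [0, 0, 7.1]
    - [0, 0, 7.1]
    - [0, 0, 7.1]
    - [0, 0, 7.1]
  fingers: [0, 0, 0, 0, 0]

```text
clock: 19.35
tool_pos: [450.1, 340.9, 177.6]
orientation: [3.072, 0.655, -0.003]
contact_force: [-0.5, 0.3, -0.8]
gripper_width: 59.0
```

>>> send_rows:
  slide:
    - [0, 0, 0]
    - [0, 0, 0]
    - [0, 0, 0]
    - [0, 0, 0]
    - [0, 0, 0]
  dr:
    - [0, 0, 7.1]
    - [0, 0, 7.1]
    - [0, 0, 7.1]
    - [0, 0, 7.1]
    - [0, 0, 7.1]
  fingers: [0, 0, 0, 0, 0]

```text
clock: 19.77
tool_pos: [450.1, 340.8, 177.4]
orientation: [3.125, -0.307, -0.004]
contact_force: [-0.8, 0.3, -1.1]
gripper_width: 59.4
```

>>> send_rows:
  slide:
    - [0, 0, 0]
    - [0.0108, 0.0354, 0]
    - [0.0108, 0.0354, 0]
    - [0.0108, 0.0354, 0]
    - [0.0108, 0.0354, 0]
  dr:
    - [0, 0, 3.9]
    - [0, 0, 0]
    - [0, 0, 0]
    - [0, 0, 0]
    - [0, 0, 0]
  fingers: [0, 0, 0, 0, 0]

```text
clock: 20.18
tool_pos: [454.7, 192.4, 177.8]
orientation: [3.114, -0.405, -0.002]
contact_force: [0.7, -0.3, -0.6]
gripper_width: 58.9
```

>>> send_rows:
  slide:
    - [0.0108, 0.0354, 0]
    - [0.0108, 0.0354, 0]
    - [0.0108, 0.0354, 0]
    - [0.0108, 0.0354, 0]
    - [0.0108, 0.0354, 0]
  dr:
    - [0, 0, 0]
    - [0, 0, 0]
    - [0, 0, 0]
    - [0, 0, 0]
    - [0, 0, 0]
  fingers: [0, 0, 0, 0, 0]

```text
clock: 20.6
tool_pos: [461.3, 6.7, 178.1]
orientation: [3.114, -0.409, -0.002]
contact_force: [1.8, 0.6, -1.1]
gripper_width: 58.9
```

>>> send_rows:
  slide:
    - [0.0108, 0.0354, 0]
    - [0.0108, 0.0354, 0]
    - [0.0108, 0.0354, 0]
    - [0.0108, 0.0354, 0]
    - [0.0108, 0.0354, 0]
  dr:
    - [0, 0, 0]
    - [0, 0, 0]
    - [0, 0, 0]
    - [0, 0, 0]
    - [0, 0, 0]
  fingers: [0, 0, 0, 0, 0]

```text
clock: 21.02
tool_pos: [467.8, -178.1, 178.0]
orientation: [-3.115, 0.409, 0.002]
contact_force: [0.4, 0.2, -0.8]
gripper_width: 59.1
```

>>> send_rows:
  slide:
    - [0.0108, 0.0354, 0]
    - [0.0108, 0.0354, 0]
    - [0.0108, 0.0354, 0]
    - [0.0108, 0.0354, 0]
    - [0.0108, 0.0354, 0]
  dr:
    - [0, 0, 0]
    - [0, 0, 0]
    - [0, 0, 0]
    - [0, 0, 0]
    - [0, 0, 0]
  fingers: [0, 0, 0, 0, 0]

```text
clock: 21.43
tool_pos: [474.2, -362.9, 177.7]
orientation: [-3.114, 0.409, 0.003]
contact_force: [1.4, 0.0, -0.8]
gripper_width: 59.2
```

>>> send_rows:
  slide:
    - [0.0108, 0.0354, 0]
    - [0, 0, 0.02]
    - [0, 0, 0.03]
    - [0, 0, 0.03]
    - [0, 0, 0.02]
  dr:
    - [0, 0, 0]
    - [0, 0, 0]
    - [0, 0, 0]
    - [0, 0, 0]
    - [0, 0, 0]
  fingers: [0, 0, 0, 0, 0]

```text
clock: 21.85
tool_pos: [474.5, -397.4, 75.0]
orientation: [-3.112, 0.41, 0.007]
contact_force: [-0.3, 0.4, -0.8]
gripper_width: 59.1
```

```bash
python3 - <<'E'
from h import *
need(475,-399.6)
for n in('side','top'):
    f=bot.grab_frame(n);z=pts(f)[...,2];o=orange(f);np.savez('f_8'+n,**f)
    for lo in(30,36): show(n+' coverB',fit(f,o&(z>lo)&(z<65),42,cover,[450,343,.97],75,99))
E
```

```text
t 21.95 [[474.5, -397.4, 75.0, 345.0, -0.3, 0.4, -0.8, 59.1], [472.8, -395.7, 71.6, 345.0, -0.4, -0.4, -3.4, 59.2], [473.4, -396.1, 73.9, 345.0, -1.3, 0.5, -0.6, 59.2]]
slide mm x,y 2.2 2.7
side coverB [451.6 340.8] yaw 59.4 cost 0.0311
side coverB [452.  340.6] yaw 59.6 cost 0.0296
top coverB [452.5 339.2] yaw 58.1 cost 0.032
top coverB [452.4 339.5] yaw 57.8 cost 0.0405
```

>>> send_rows:
  slide:
    - [0.0022, 0.0027, 0.01]
    - [0, 0, 0.01]
    - [0, 0, 0.008]
    - [0, 0, 0.006]
    - [0, 0, 0]
  dr:
    - [0, 0, 0]
    - [0, 0, 0]
    - [0, 0, 0]
    - [0, 0, 0]
    - [0, 0, 0]
  fingers: [0, 0, 0, 0, 0]

```text
clock: 22.47
tool_pos: [476.7, -401.0, 43.3]
orientation: [-3.113, 0.41, 0.004]
contact_force: [-0.2, 0.5, -1.1]
gripper_width: 59.1
```

```bash
python3 -c "
from h import *
need(475,-399.6)"
```

```text
t 22.57 [[476.7, -401.0, 43.3, 345.0, -0.2, 0.5, -1.1, 59.1], [477.0, -401.3, 44.0, 345.0, -0.1, 0.1, -1.0, 59.0], [477.4, -401.6, 44.6, 345.0, -0.6, 0.1, -0.6, 58.7]]
slide mm x,y -2.4 -1.1
```

>>> send_rows:
  slide:
    - [-0.0012, -0.0008, 0.003]
    - [0, 0, 0.002]
    - [0, 0, 0.001]
    - [0, 0, 0.001]
    - [0, 0, 0]
  dr:
    - [0, 0, 0]
    - [0, 0, 0]
    - [0, 0, 0]
    - [0, 0, 0]
    - [0, 0, 0]
  fingers: [0, 0, 0, 0, 0]

```text
clock: 22.98
tool_pos: [476.5, -400.6, 37.7]
orientation: [-3.115, 0.41, 0.0]
contact_force: [-0.1, 0.1, -1.4]
gripper_width: 58.6
```

>>> send_rows:
  slide:
    - [0, 0, 0.001]
    - [0, 0, 0.001]
    - [0, 0, 0.001]
    - [0, 0, 0]
    - [0, 0, 0]
  dr:
    - [0, 0, 0]
    - [0, 0, 0]
    - [0, 0, 0]
    - [0, 0, 0]
    - [0, 0, 0]
  fingers: [0, 0, 0, 0, 0]

```text
clock: 23.4
tool_pos: [476.6, -400.7, 34.9]
orientation: [3.115, -0.41, 0.0]
contact_force: [-0.6, 0.0, 0.9]
gripper_width: 59.0
```

Near contact; one more mm, then release and rise.

>>> send_rows:
  slide:
    - [0, 0, 0.0007]
    - [0, 0, 0.0005]
    - [0, 0, 0]
    - [0, 0, 0]
    - [0, 0, 0]
  dr:
    - [0, 0, 0]
    - [0, 0, 0]
    - [0, 0, 0]
    - [0, 0, 0]
    - [0, 0, 0]
  fingers: [0, 0, 0, 0, 0]

```text
clock: 23.82
tool_pos: [476.6, -400.7, 34.9]
orientation: [3.115, -0.41, 0.0]
contact_force: [-1.2, 2.0, 9.0]
gripper_width: 59.0
```

>>> send_rows:
  slide:
    - [0, 0, 0]
    - [0, 0, 0]
    - [0, 0, 0]
    - [0, 0, 0]
    - [0, 0, 0]
  dr:
    - [0, 0, 0]
    - [0, 0, 0]
    - [0, 0, 0]
    - [0, 0, 0]
    - [0, 0, 0]
  fingers: [0.5, 0.6, 0.8, 0.8, 0.8]

```text
clock: 24.23
tool_pos: [476.5, -400.6, 33.4]
orientation: [-3.115, 0.41, 0.0]
contact_force: [-0.3, 0.3, 0.7]
gripper_width: 76.9
```

>>> send_rows:
  slide:
    - [0, 0, -0.01]
    - [0, 0, -0.03]
    - [0, 0, -0.04]
    - [0, 0, -0.04]
    - [0, 0, -0.04]
  dr:
    - [0, 0, 0]
    - [0, 0, 0]
    - [0, 0, 0]
    - [0, 0, 0]
    - [0, 0, 0]
  fingers: [0.8, 1, 1, 1, 1]

```text
clock: 24.65
tool_pos: [476.2, -400.5, 195.9]
orientation: [3.115, -0.41, -0.0]
contact_force: [0.9, -0.4, 0.3]
gripper_width: 84.8
```

```bash
python3 - <<'E'
from h import *
st(2);f=bot.grab_frame('side');Q=pts(f);hs=cv2.cvtColor(f['img'],cv2.COLOR_RGB2HSV)
b=(hs[...,0]>88)&(hs[...,0]<108)&(hs[...,1]>35)&(hs[...,1]<150)&(hs[...,2]>110)
r=fit(f,b,21,sep,[475,-400,-.26],80,99);show('sep1',r)
P=plane(f,21);t=r[0];q=(P-t[:2])@np.array([[np.cos(t[2]),-np.sin(t[2])],[np.sin(t[2]),np.cos(t[2])]])
m=(sep(q)<-6)&b;A=np.c_[q[m],np.ones(m.sum())];z=Q[m][:,2];c=np.linalg.lstsq(A,z,rcond=None)[0];print('n',m.sum(),'top z',np.median(z),'slope',c[:2])
f0=dict(np.load('f_side.npz'));z0=pts(f0)[...,2];m0=(lblue(f0))&(np.linalg.norm(plane(f0,13)-[475,-400],axis=-1)<28);print('sep0 top z was',np.median(z0[m0]))
tx=t[:2]-[469.3,-403];a=np.radians(-9.6);print('in tray',tx@np.array([[np.cos(a),-np.sin(a)],[np.sin(a),np.cos(a)]]))
E
```

```text
t 24.7 [[476.2, -400.5, 195.9, -15.0, 0.9, -0.4, 0.3, 84.8], [480.0, -403.6, 205.2, -15.0, 2.0, -1.0, 6.0, 85.0]]
sep1 [ 474.7 -396.9] yaw -12.0 cost 0.0598
n 180 top z 22.593592198253646 slope [-0.00482729 -0.00629818]
sep0 top z was nan
in tray [4.34454801 6.87387056]
```

>>> send_rows:
  slide:
    - [-0.0108, -0.0355, 0]
    - [-0.0108, -0.0355, 0]
    - [-0.0108, -0.0355, 0]
    - [-0.0108, -0.0355, 0]
    - [-0.0108, -0.0355, 0]
  dr:
    - [0, 0, 0]
    - [0, 0, 0]
    - [0, 0, 0]
    - [0, 0, 0]
    - [0, 0, 0]
  fingers: [1, 1, 1, 1, 1]

```text
clock: 25.17
tool_pos: [469.8, -213.6, 193.9]
orientation: [3.114, -0.411, 0.001]
contact_force: [1.9, 0.3, 0.9]
gripper_width: 85.5
```

>>> send_rows:
  slide:
    - [-0.0108, -0.0355, 0]
    - [-0.0108, -0.0355, 0]
    - [-0.0108, -0.0355, 0]
    - [-0.0108, -0.0355, 0]
    - [-0.0108, -0.0355, 0]
  dr:
    - [0, 0, 0]
    - [0, 0, 0]
    - [0, 0, 0]
    - [0, 0, 0]
    - [0, 0, 0]
  fingers: [1, 1, 1, 1, 1]

```text
clock: 25.58
tool_pos: [463.6, -28.2, 194.0]
orientation: [3.115, -0.41, 0.001]
contact_force: [0.6, -0.8, 0.4]
gripper_width: 85.3
```

>>> send_rows:
  slide:
    - [-0.0108, -0.0355, 0]
    - [-0.0108, -0.0355, 0]
    - [-0.0108, -0.0355, 0]
    - [-0.0108, -0.0355, 0]
    - [-0.0108, -0.0355, 0]
  dr:
    - [0, 0, 0]
    - [0, 0, 0]
    - [0, 0, 0]
    - [0, 0, 0]
    - [0, 0, 0]
  fingers: [1, 1, 1, 1, 1]

```text
clock: 26.0
tool_pos: [457.4, 157.3, 194.0]
orientation: [-3.115, 0.41, -0.001]
contact_force: [1.4, 0.4, 0.1]
gripper_width: 85.5
```

>>> send_rows:
  slide:
    - [-0.0108, -0.0355, 0]
    - [-0.0108, -0.0355, 0]
    - [-0.0108, -0.0355, 0]
    - [-0.0108, -0.0355, 0]
    - [-0.0108, -0.0355, 0]
  dr:
    - [0, 0, 0]
    - [0, 0, 0]
    - [0, 0, 0]
    - [0, 0, 0]
    - [0, 0, 0]
  fingers: [1, 1, 1, 1, 1]

```text
clock: 26.42
tool_pos: [451.3, 342.5, 193.8]
orientation: [-3.115, 0.41, -0.0]
contact_force: [0.7, -0.0, 0.0]
gripper_width: 85.2
```

>>> send_rows:
  slide:
    - [0, 0, 0]
    - [0, 0, 0]
    - [0, 0, 0]
    - [0, 0, 0]
    - [0, 0, 0]
  dr:
    - [0, 0, -7.1]
    - [0, 0, -7.1]
    - [0, 0, -7.1]
    - [0, 0, -7.1]
    - [0, 0, -7.1]
  fingers: [1, 1, 1, 1, 1]

```text
clock: 26.83
tool_pos: [451.4, 341.1, 193.7]
orientation: [3.089, 0.569, 0.0]
contact_force: [-0.9, -0.0, 0.1]
gripper_width: 85.1
```

>>> send_rows:
  slide:
    - [0, 0, 0.02]
    - [0, 0, 0.02]
    - [0, 0, 0.02]
    - [0, 0, 0.02]
    - [0, 0, 0.01]
  dr:
    - [0, 0, -7.1]
    - [0, 0, -7.1]
    - [0, 0, -7.1]
    - [0, 0, -7.1]
    - [0, 0, -7.1]
  fingers: [1, 1, 1, 1, 1]

```text
clock: 27.25
tool_pos: [450.7, 339.9, 101.5]
orientation: [2.769, 1.483, -0.005]
contact_force: [0.1, -0.6, -0.7]
gripper_width: 85.5
```

>>> send_rows:
  slide:
    - [0, 0, 0]
    - [0, 0, 0]
    - [0, 0, 0]
    - [0, 0, 0]
    - [0, 0, 0]
  dr:
    - [0, 0, -2.7]
    - [0, 0, 0]
    - [0, 0, 0]
    - [0, 0, 0]
    - [0, 0, 0]
  fingers: [1, 1, 1, 1, 1]

```text
clock: 27.67
tool_pos: [451.9, 341.3, 104.2]
orientation: [2.739, 1.539, 0.002]
contact_force: [-0.1, 0.6, 0.3]
gripper_width: 85.6
```

```bash
python3 -c "
from h import *
need(452.1,340)"
```

```text
t 27.77 [[451.9, 341.3, 104.2, 58.7, -0.1, 0.6, 0.3, 85.6], [451.8, 341.3, 104.2, 58.7, -0.6, -0.1, 0.3, 85.6], [451.8, 341.3, 104.1, 58.7, -0.6, -0.5, 0.0, 85.3]]
slide mm x,y -1.0 0.9
```

>>> send_rows:
  slide:
    - [-0.001, 0.0009, 0.018]
    - [0, 0, 0.018]
    - [0, 0, 0.01]
    - [0, 0, 0.006]
    - [0, 0, 0.0024]
  dr:
    - [0, 0, 0]
    - [0, 0, 0]
    - [0, 0, 0]
    - [0, 0, 0]
    - [0, 0, 0]
  fingers: [1, 1, 1, 1, 1]

```text
clock: 28.18
tool_pos: [451.5, 339.6, 48.4]
orientation: [2.738, 1.54, -0.002]
contact_force: [-0.1, -0.0, -0.6]
gripper_width: 85.2
```

>>> send_rows:
  slide:
    - [0, 0, 0]
    - [0, 0, 0]
    - [0, 0, 0]
    - [0, 0, 0]
    - [0, 0, 0]
  dr:
    - [0, 0, 0]
    - [0, 0, 0]
    - [0, 0, 0]
    - [0, 0, 0]
    - [0, 0, 0]
  fingers: [0.9, 0.7, 0.6, 0.4, 0.2]
  grip_force: 35

```text
clock: 28.6
tool_pos: [452.3, 340.2, 50.3]
orientation: [2.738, 1.54, 0.003]
contact_force: [-0.9, -0.1, 4.5]
gripper_width: 63.4
```

```bash
python3 -c "
from h import *
st(2)"
```

```text
t 28.65 [[452.3, 340.2, 50.3, 58.7, -0.9, -0.1, 4.5, 63.4], [452.4, 340.2, 50.3, 58.7, -0.8, -0.7, 6.1, 62.9]]
```

>>> send_rows:
  slide:
    - [0, 0, -0.002]
    - [0, 0, -0.004]
    - [0, 0, -0.01]
    - [0, 0, -0.02]
    - [0, 0, -0.03]
  dr:
    - [0, 0, 0]
    - [0, 0, 0]
    - [0, 0, 0]
    - [0, 0, 0]
    - [0, 0, 0]
  fingers: [0, 0, 0, 0, 0]

```text
clock: 29.07
tool_pos: [450.3, 338.3, 114.1]
orientation: [2.737, 1.54, -0.009]
contact_force: [0.5, 0.7, -1.4]
gripper_width: 62.9
```

>>> send_rows:
  slide:
    - [0, 0, -0.03]
    - [0, 0, -0.02]
    - [0, 0, -0.01]
    - [0, 0, 0]
    - [0, 0, 0]
  dr:
    - [0, 0, 0]
    - [0, 0, 0]
    - [0, 0, 0]
    - [0, 0, 0]
    - [0, 0, 0]
  fingers: [0, 0, 0, 0, 0]

```text
clock: 29.48
tool_pos: [451.6, 339.3, 175.0]
orientation: [2.738, 1.539, -0.0]
contact_force: [-0.4, 0.2, -2.2]
gripper_width: 62.9
```

```bash
python3 - <<'E'
from h import *
a=st();f=bot.grab_frame('side')
u,v=map(int,proj(f,[450,343,100]));cv2.imwrite('pics/b1.png',cv2.resize(f['img'][v-45:v+40,u-45:u+45,::-1],None,fx=6,fy=6,interpolation=cv2.INTER_CUBIC))
E
```

```text
t 29.58 [[451.6, 339.3, 175.0, 58.7, -0.4, 0.2, -2.2, 62.9], [451.3, 338.9, 174.0, 58.7, 0.5, 0.1, -2.4, 62.9], [451.1, 338.8, 173.5, 58.7, -0.5, -0.1, -2.5, 63.0]]
```

View pics/b1.png

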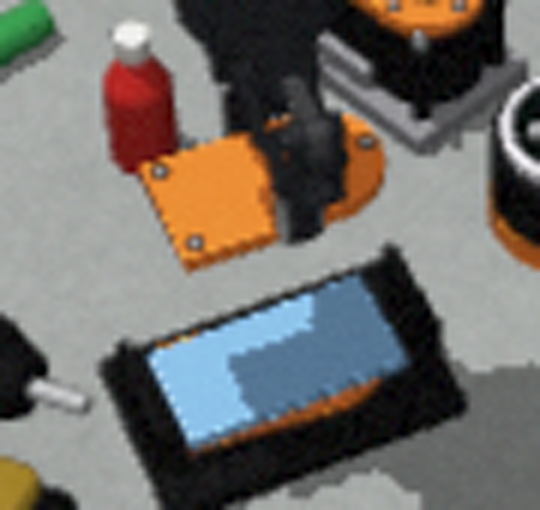

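>>> send_rows:
  slide:
    - [0, 0, 0]
    - [0, 0, 0]
    - [0, 0, 0]
    - [0, 0, 0]
    - [0, 0, 0]
  dr:
    - [0, 0, 6.7]
    - [0, 0, 6.7]
    - [0, 0, 6.7]
    - [0, 0, 6.7]
    - [0, 0, 6.7]
  fingers: [0, 0, 0, 0, 0]

```text
clock: 30.05
tool_pos: [451.2, 339.2, 173.5]
orientation: [3.067, 0.677, -0.004]
contact_force: [-0.1, -0.1, -1.2]
gripper_width: 62.9
```

>>> send_rows:
  slide:
    - [0, 0, 0]
    - [0, 0, 0]
    - [0, 0, 0]
    - [0.0003, 0.03, 0]
    - [0.0003, 0.0364, 0]
  dr:
    - [0, 0, 6.7]
    - [0, 0, 6.5]
    - [0, 0, 0]
    - [0, 0, 0]
    - [0, 0, 0]
  fingers: [0, 0, 0, 0, 0]

```text
clock: 30.47
tool_pos: [464.8, 277.5, 174.3]
orientation: [-3.121, -0.345, 0.002]
contact_force: [0.1, -1.3, -3.1]
gripper_width: 62.8
```

>>> send_rows:
  slide:
    - [0.0003, 0.0364, 0]
    - [0.0003, 0.0364, 0]
    - [0.0003, 0.0364, 0]
    - [0.0003, 0.0364, 0]
    - [0.0003, 0.0364, 0]
  dr:
    - [0, 0, 0]
    - [0, 0, 0]
    - [0, 0, 0]
    - [0, 0, 0]
    - [0, 0, 0]
  fingers: [0, 0, 0, 0, 0]

```text
clock: 30.88
tool_pos: [505.2, 95.4, 174.4]
orientation: [3.123, 0.334, -0.002]
contact_force: [0.2, 0.2, -2.2]
gripper_width: 62.9
```

>>> send_rows:
  slide:
    - [0.0003, 0.0364, 0]
    - [0.0003, 0.0364, 0]
    - [0.0003, 0.0364, 0]
    - [0.0003, 0.0364, 0]
    - [0.0003, 0.0364, 0]
  dr:
    - [0, 0, 0]
    - [0, 0, 0]
    - [0, 0, 0]
    - [0, 0, 0]
    - [0, 0, 0]
  fingers: [0, 0, 0, 0, 0]

```text
clock: 31.3
tool_pos: [544.5, -82.2, 174.3]
orientation: [-3.123, -0.334, 0.003]
contact_force: [0.7, 0.5, -2.2]
gripper_width: 62.9
```

>>> send_rows:
  slide:
    - [0.0003, 0.0364, 0]
    - [0.0003, 0.0364, 0]
    - [0.0003, 0.0364, 0]
    - [0, 0.006, 0.02]
    - [0, 0, 0.02]
  dr:
    - [0, 0, 0]
    - [0, 0, 0]
    - [0, 0, 0]
    - [0, 0, 0]
    - [0, 0, 0]
  fingers: [0, 0, 0, 0, 0]

```text
clock: 31.72
tool_pos: [570.2, -198.0, 134.7]
orientation: [3.122, 0.323, 0.002]
contact_force: [-0.5, 0.5, -2.0]
gripper_width: 62.6
```

>>> send_rows:
  slide:
    - [0, 0, 0.01]
    - [0, 0, 0]
    - [0, 0, 0]
    - [0, 0, 0]
    - [0, 0, 0]
  dr:
    - [0, 0, 0]
    - [0, 0, 0]
    - [0, 0, 0]
    - [0, 0, 0]
    - [0, 0, 0]
  fingers: [0, 0, 0, 0, 0]

```text
clock: 32.13
tool_pos: [570.6, -192.5, 126.4]
orientation: [3.123, 0.331, 0.003]
contact_force: [0.3, -0.3, -1.4]
gripper_width: 63.3
```

```bash
python3 -c "
from h import *
need(569.7,-193.8)"
```

```text
t 32.23 [[570.6, -192.5, 126.4, 12.1, 0.3, -0.3, -1.4, 63.3], [570.6, -192.6, 126.5, 12.1, 0.2, 0.9, -2.4, 62.6], [570.4, -192.7, 126.4, 12.1, -0.4, -0.1, -3.0, 62.6]]
slide mm x,y -1.1 1.0
```

>>> send_rows:
  slide:
    - [-0.0013, 0.001, 0.01]
    - [0, 0, 0.008]
    - [0, 0, 0.006]
    - [0, 0, 0]
    - [0, 0, 0]
  dr:
    - [0, 0, 0]
    - [0, 0, 0]
    - [0, 0, 0]
    - [0, 0, 0]
    - [0, 0, 0]
  fingers: [0, 0, 0, 0, 0]

```text
clock: 32.65
tool_pos: [568.2, -194.1, 100.3]
orientation: [-3.124, -0.329, 0.002]
contact_force: [-0.0, -0.5, -1.5]
gripper_width: 63.0
```

>>> send_rows:
  slide:
    - [0, 0, 0.0012]
    - [0, 0, 0.0012]
    - [0, 0, 0.0012]
    - [0, 0, 0]
    - [0, 0, 0]
  dr:
    - [0, 0, 0]
    - [0, 0, 0]
    - [0, 0, 0]
    - [0, 0, 0]
    - [0, 0, 0]
  fingers: [0, 0, 0, 0, 0]

```text
clock: 33.07
tool_pos: [568.7, -194.2, 97.7]
orientation: [3.124, 0.329, 0.0]
contact_force: [-0.0, -0.2, -1.6]
gripper_width: 62.8
```

```bash
python3 -c "
from h import *
need(569.5,-193.8)"
```

```text
t 33.17 [[568.7, -194.2, 97.7, 12.0, -0.0, -0.2, -1.6, 62.8], [568.7, -194.3, 97.7, 12.0, 0.2, 0.3, -1.7, 63.0], [568.8, -194.3, 97.8, 12.0, 1.1, -0.2, -1.7, 63.0]]
slide mm x,y 0.8 -0.3
```

Bottom is already below the dowel tops without contact; continue with a small correction.

>>> send_rows:
  slide:
    - [0.0006, -0.0003, 0.0012]
    - [0, 0, 0.0012]
    - [0, 0, 0.0012]
    - [0, 0, 0.0012]
    - [0, 0, 0]
  dr:
    - [0, 0, 0]
    - [0, 0, 0]
    - [0, 0, 0]
    - [0, 0, 0]
    - [0, 0, 0]
  fingers: [0, 0, 0, 0, 0]

```text
clock: 33.58
tool_pos: [569.2, -193.9, 92.6]
orientation: [3.124, 0.328, 0.0]
contact_force: [0.6, 0.8, -2.6]
gripper_width: 62.6
```

>>> send_rows:
  slide:
    - [0, 0, 0.001]
    - [0, 0, 0.001]
    - [0, 0, 0]
    - [0, 0, 0]
    - [0, 0, 0]
  dr:
    - [0, 0, 0]
    - [0, 0, 0]
    - [0, 0, 0]
    - [0, 0, 0]
    - [0, 0, 0]
  fingers: [0, 0, 0, 0, 0]

```text
clock: 34.0
tool_pos: [569.3, -193.9, 90.8]
orientation: [3.124, 0.329, 0.0]
contact_force: [-0.8, -0.2, -1.6]
gripper_width: 62.7
```

```bash
python3 -c "
from h import *
need(569.5,-193.8);print(bot.state()['ft_torque'])"
```

```text
t 34.1 [[569.3, -193.9, 90.8, 12.0, -0.8, -0.2, -1.6, 62.7], [569.3, -193.9, 90.8, 12.0, 0.9, -0.9, -2.3, 62.8], [569.3, -193.9, 90.9, 12.0, -0.1, 0.1, -1.8, 62.8]]
slide mm x,y 0.2 -0.0
[-0.06675838 -0.16996353  0.03497568]
```

>>> send_rows:
  slide:
    - [0, 0, 0.0008]
    - [0, 0, 0.0008]
    - [0, 0, 0.0006]
    - [0, 0, 0]
    - [0, 0, 0]
  dr:
    - [0, 0, 0]
    - [0, 0, 0]
    - [0, 0, 0]
    - [0, 0, 0]
    - [0, 0, 0]
  fingers: [0, 0, 0, 0, 0]

```text
clock: 34.52
tool_pos: [569.3, -193.9, 88.6]
orientation: [3.124, 0.329, 0.0]
contact_force: [0.0, -0.3, -2.1]
gripper_width: 62.9
```

Nearly at the rim (expected TCP ≈ 88); release and rise.

>>> send_rows:
  slide:
    - [0, 0, 0.0005]
    - [0, 0, 0]
    - [0, 0, 0]
    - [0, 0, 0]
    - [0, 0, 0]
  dr:
    - [0, 0, 0]
    - [0, 0, 0]
    - [0, 0, 0]
    - [0, 0, 0]
    - [0, 0, 0]
  fingers: [0, 0, 0.6, 0.8, 1]

```text
clock: 34.93
tool_pos: [569.2, -193.7, 88.2]
orientation: [-3.124, -0.329, -0.0]
contact_force: [-0.7, -0.3, -0.2]
gripper_width: 85.0
```

>>> send_rows:
  slide:
    - [0, 0, 0]
    - [0, 0, -0.02]
    - [0, 0, -0.03]
    - [0, 0, -0.04]
    - [0, 0, -0.04]
  dr:
    - [0, 0, 0]
    - [0, 0, 0]
    - [0, 0, 0]
    - [0, 0, 0]
    - [0, 0, 0]
  fingers: [1, 1, 1, 1, 1]

```text
clock: 35.35
tool_pos: [568.4, -193.5, 218.8]
orientation: [-3.123, -0.329, 0.003]
contact_force: [1.8, -0.4, 0.5]
gripper_width: 85.7
```

>>> send_rows:
  slide:
    - [-0.03, 0.02, -0.02]
    - [-0.03, 0.02, -0.02]
    - [-0.03, 0.02, -0.02]
    - [-0.03, 0.02, 0]
    - [-0.02, 0.02, 0]
  dr:
    - [0, 0, 0]
    - [0, 0, 0]
    - [0, 0, 0]
    - [0, 0, 0]
    - [0, 0, 0]
  fingers: [1, 1, 1, 1, 1]

```text
clock: 35.77
tool_pos: [450.8, -322.8, 280.1]
orientation: [3.122, 0.325, 0.002]
contact_force: [0.7, -0.5, -0.9]
gripper_width: 85.5
```

```bash
python3 - <<'E'
from h import *
st(2)
J=dict(A=(528.7,-41.4,4),B=(569.7,-193.8,12),fin=(536,115.3,-11.4))
for n in('side','top'):
    f=bot.grab_frame(n);np.savez('f_9'+n,**f)
    for k,(x,y,w) in J.items():
        print(n,k,*top_plane(f,x,y,w));show('   ',fit(f,orange(f),80,cover,[x,y,np.radians(w)],64,56))
f=dict(np.load('f_9side.npz'));u,v=map(int,proj(f,[550,-110,60]))
cv2.imwrite('pics/fin.png',cv2.resize(f['img'][v-45:v+45,u-60:u+75,::-1],None,fx=5.5,fy=5.5,interpolation=cv2.INTER_CUBIC))
E
```

```text
t 35.82 [[450.8, -322.8, 280.1, 11.9, 0.7, -0.5, -0.9, 85.5], [447.0, -328.7, 279.2, 11.4, -2.3, -4.3, -0.4, 85.5]]
side A 270 z 81.29 slope x,y [ 0.002 -0.005]
    [524.5 -37.7] yaw 2.3 cost 0.0577
side B 222 z 81.38 slope x,y [-0.003  0.012]
    [ 566.2 -190.7] yaw 15.5 cost 0.0649
side fin 319 z 81.12 slope x,y [0.004 0.014]
    [533.2 121.5] yaw -13.7 cost 0.0352
top A 293 z 80.76 slope x,y [ 0.003 -0.007]
    [527.2 -41. ] yaw 3.4 cost 0.0556
top B 305 z 80.73 slope x,y [-0.012 -0.004]
    [ 567.3 -192.4] yaw 11.9 cost 0.0395
top fin 300 z 80.7 slope x,y [-0.012 -0.016]
    [534.7 117.3] yaw -12.0 cost 0.0501
```

View pics/fin.png

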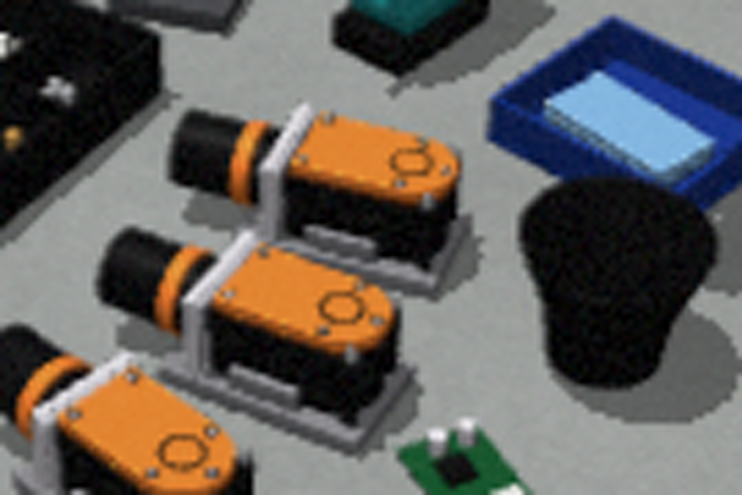

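```bash
python3 -c "
from h import *
print(bot.close_job(),bot.state()['clock'])"
```

```text
the job is handed in; nothing more can be done
the job is handed in; nothing more can be done
```

I fitted a cover on each open housing, laid the separator in the return tray and handed the job in at about 36 s. No verdict was reported.

- **What went where:** cover_a is on the middle housing and cover_b on the housing nearest the return tray. separator_1 lies in the blue tray on separator_0.
- **Seating:** the two covers' tops read 80.7–81.4 mm, against 80.7–81.1 mm for the finished joint. Tilt was about 0.01 rad, no more than the finished joint showed. They sit between the dowels and the shoulder, flat end to the shoulder.
- **Separator:** its top reads 22.6 mm (21 mm expected, with the depth reading about 1.4 mm high on the finished joint too). It lies flat, about 4 mm (x) and 7 mm (y) from the tray centre.
- **Rest of the stack:** separator_2 was in its place and the bystanders in that view undisturbed after the last cover came off. I did not measure how far separator_2 or cover_c had moved.
- **Disagreements:** the side-camera outline fits are 3–6 mm and up to 3.5° off the top-camera ones, and show a similar offset on the finished joint, so I took it as bias. During cover_a's first lowering something touched down about 4 mm early, probably a fingertip on the rim. I backed off and released there, and it dropped onto the seat.

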